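# Clamp the showpiece stem and hold its ring ready for joining

### The arm

A 6-joint arm with a two-finger parallel gripper is mounted at the origin on the work surface. World frame = base frame: x ahead of the robot, y to its left, z up, the work surface at z = 0. Lengths are in m, angles in rad, forces in N, time in s.
With the tool pointing down it reaches from about 0.35 to 0.975 m from the base axis. Payload 4.9 kg.
Tool frame: the origin (TCP) lies on the mounting face of the last link; the fingertips stand 173 mm ahead of it and the grasp point (between the pads) lies 155 mm ahead of it; x points along the fingers, z is the direction in which the jaws open and shut, and the axes are right-handed (so a half turn about x gives the same grasp; the last joint's range is limited). The gripper opens to 85 mm and grips with 20 to 120 N. Pads are 22 mm wide; open, the fingers measure 114 mm over their backs; the gripper's body (76 mm by 85 mm) begins 54 mm behind the grasp point. The pads swing forward as they close: fully open they stand 13 mm farther back than shut.
Start: joints at [1.162, 0.053, 1.613, -0, 1.476, -0.119], TCP at [0.179, 0.599, 0.405] pointing down, gripper open.
Joint ranges: [-3.01, 3.01], [-1.01, 2.22], [0.06, 2.58], [-1.02, 4.17], [0.09, 2.62], [-3.14, 3.14]. Speed limits (rad/s): [2.57, 2.57, 3.14, 3.14, 3.14, 3.14].

### API

Orientations are given as a rotation vector (axis times angle).
In Python, from station import get_obs, get_image, get_calibration, finish_job, look_for, masks_of, tip_of gives the robot as it stands.
- The arm moves only by the tool carry_out, never from a script. Its argument "increments" is a list of rows, each a list of 3 entries, a list of its own where there are three numbers: the turn, a rotation vector about the world's x, y, z in units of 0.1 rad (1.0 is 0.1 rad), then the shift along the world's x, y, z in units of 20 mm (1.0 is 20 mm), then the opening, from 0 (shut) to 1 (fully open). A call has 1 to 8 rows; each row shifts and turns the pose as measured when the row begins; what a row does not reach is not made up. A row lasts 1/10 s, in which the tool goes at most 50 mm and 8.59 degrees, less where a joint would pass 70% of its speed; a pose out of reach is approached as far as the arm can. A call with a number of a shift or a turn outside -1 to 1 is refused whole. A call with a gripper value outside its range is refused whole. The fingers move at their own pace and stop on an object; "squeeze" is the grip in N (left out, the last holds). Time passes only in rows, so rows that do not move let the fingers close. It gives the time, the measured TCP pose, the force and the opening at its end, in the units of the state.
- get_obs(): the state, without advancing time (a new reading comes with each control period).
- get_image(name): name is "scene" or "top"; returns (picture, depth): 480x640x3 uint8, blue, green, red; 480x640 float32, m along the optical axis (not along the pixel's ray), 0 where there is no reading.
- get_calibration(name): a dict with "fx", "fy", "cx", "cy" (pixels), "position" and "orientation" of the camera in the world. Camera axes: x right, y down, z forward; pixel columns grow to the right and rows downward; lengths in m; the calibration is good to about 2 mm. A picture is of the moment at which its call begins. get_calibration takes no time and is no camera call.
- finish_job(): hands the job in, once; it reports no verdict.
Trained networks look in the newest picture that a camera, given by its name, has taken for a name from the list of things; names that differ only in an ending like _2 or _b are one class to them, and where a whole thing is asked for, a point or a joint stands for the part that bears it (a point fixed in the world has none). Each returns a list of dicts, best first, with "p" (0 to 1); they miss things now and then, are a little off and sometimes report something else, mostly with a low value. They report only what shows in the picture. A call takes as long as a camera call. They do not tell look-alikes from the thing itself.
- look_for(camera, query): "centre" ([column, row] in pixels, amid what is visible of it).
- masks_of(camera, query): "region" (480x640 bool, what is visible of it) and "centre" ([column, row] in pixels, amid what is visible of it).
- tip_of(camera, query): "centre" ([column, row] in pixels: a listed point, or the origin of a listed thing).
The state is a dict: "t": time; "q": joint angles; "dq": joint speeds; "effort": joint torques, N m; "tool_pos": TCP position; "tool_rot": TCP orientation; "contact_force": force on the tool from outside, world axes, zero at the start; "wrist_torque": the same for the moment, N m; "opening": finger opening in m.
Only numpy, scipy, OpenCV 4.12 (cv2) and the standard library are available. Lean on these libraries where they do the work, as an engineer would, in place of code of your own. Each camera call takes 0.05 s, during which the arm holds its last target.

### The job

Turn the crank of the small holding clamp so that its jaw grips the foot of the sugar stem firmly, and let go of the crank. Then take the ring ornament (the one with the round hole, not the square plaque) by its rim out of its wooden holder, carry it over the draught screen without bumping anything, and hold it upright over the stem for the torch: tongue squarely in line with the slot in the stem's top and about 10 mm above it, never touching it. Finish while still holding the ring there, motionless; leave everything else where it stands.

Things in the scene. Friction and masses are not known exactly. Their poses are not given: they have to be found in the camera images.
- clamp: Fixed steel holding clamp. Origin on the table under its bay. Base plate 90 (x) x 250 (y -180 to +70) x 12 mm high; the stem stands on it. Fixed jaw: face at y = +33 mm, 20 mm thick, 52 mm high. Grey gearbox 64 x 60 mm, 64 mm high, centred at y = -115 mm, with the crank on top. The sliding jaw closes along +y. It may stand turned up to 15 degrees.
- fixed_jaw: The clamp's fixed steel jaw at +y, 70 mm wide; origin and axes are the clamp's.
- jaw: Sliding steel jaw of the clamp, 60 mm wide, 16 mm thick, top 51 mm above the table; axes as the clamp's. Its origin coincides with the clamp's origin when the crank reads 0, and moves with the jaw along the clamp's +y by 8 mm per radian of crank; its gripping face lies at y = -33 mm in its own frame.
- crank (a joint): Crank angle, rad, 0 to 3.4; grows clockwise seen from above, which closes the jaw (8 mm per rad). At 0 its arm points along the clamp's +x, at 1.57 along -y, away from the stem. Starts at 0 to 0.8; the stem is caught by both jaws at about 2.5, where it becomes hard to turn. Free turning takes 2 N at the grip, firm clamping 8 to 12 N. It stays, and keeps clamping, when let go.
- crank_grip (a point): Middle of the crank's upright black grip, a freely spinning cylinder 20 mm across and 40 mm high (79 to 119 mm above the table; this point is at 102 mm; the crank's flat arm under it has its top at 78 mm). It travels round the pivot at 55 mm radius.
- crank_pivot (a point): Point on the crank's upright axis, fixed to the clamp, at the height of the crank grip's middle (102 mm above the table).
- stem: Loose amber cast-sugar stem, about 0.3 kg, standing in the clamp's bay on the base plate. Origin under its foot's centre; z up. Foot 46 x 46 x 40 mm, waisted column, and a flat cap 50 (x) x 30 (y) x 20 mm, whose top is 104 mm above the origin (116 mm above the table). Clamping slides it a few mm and squares it to the clamp.
- stem_top (a point): Centre of the stem's flat top, at the mouth of a slot 26 mm (along the stem's x) by 14 mm (y), 16 mm deep.
- ring: Loose amber sugar ring, 0.12 kg, standing by its tongue in a holder. Origin at the centre of the tongue's lower end; z up, x in the ring's plane, y across its thickness (14 mm). Outside diameter 90, hole 46 mm, centre 69 and top 114 mm above the origin; the rim at the top spans 92 to 114 mm. Tongue 24 (x) x 12 (y) mm, 24 mm of it below the ring. A half turn about z makes no difference.
- ring_foot (a point): Centre of the lower end of the ring's tongue (same as the ring's origin).
- plaque: The other ornament: same sugar and same tongue, but a solid square 56 mm standing on its corner, 14 mm thick, no hole; top about 103 mm above its origin. Leave it in its holder.
- holder_a: Fixed wooden block 80 (x) x 50 (y) x 30 mm high with a slot 26 x 14 mm, 18 mm deep, in which the ring stands (the tongue's end 12 mm above the table). Origin under its centre.
- holder_b: Same block, in which the plaque stands.
- screen: Fixed upright aluminium draught screen between holders and clamp: 240 mm long (x), 6 mm thick (y), 150 mm high. Origin on the table under its centre.
- bottle: Loose white bottle, 48 mm across, 120 mm high; origin under its centre. Leave alone.
- jar: Loose lidded jar, 64 mm across, 75 mm high; origin under its centre. Leave alone.
- cutter: Loose round steel pastry cutter, 60 mm across, 35 mm high; origin under its centre. Leave alone.
- spatula: Loose spatula, 250 mm long, lying. Leave alone.
- brush: Loose brush, 180 mm long, lying. Leave alone.
- bowl: Loose steel bowl, 110 mm across, 50 mm high. Leave alone.
- mould: Loose dark mould block 70 x 50 x 25 mm. Leave alone.
Not all that is in view belongs to the job. Leave any pink or red look-alike of the holder_a alone.

How it is judged:
By the outcome, as a careful person would: the job done as asked, in the order asked, and still so for the second after the job is handed in, while the arm keeps its last pose, push and grip.
It also fails if it takes over 64 s, if anything falls off the work surface, if the arm or the gripper's body presses on something with over 40 N, if the wrist force passes 120 N, or if a joint passes its speed limit or range.

## Working session

There is one attempt and no reset: what is moved stays moved. The work goes in short steps, Python scripts to look and compute and a tool call to move; the robot and the scene stay as the last step left them, time stands still between calls to the robot, and variables do not carry over. Pictures are saved under pics/ and viewed, and the job is handed in when it is done.

Besides the shell and the picture viewer there is one more tool, called after "Emit:" in YAML: its name, and indented under it one key for each argument. carry_out: Moves the arm, as the interface text tells. Shifts and turns lie within -1 to 1; 1 stands for 20 mm of shift or 0.1 rad of turn. Its arguments: {"type":"object","properties":{"increments":{"type":"array","items":{"type":"array"}},"squeeze":{"type":"number"}},"required":["increments"]}

```bash
ls; mkdir -p pics; python3 - <<'E'
from station import *
import cv2
for n in("scene","top"):
    im,d=get_image(n); cv2.imwrite(f"pics/{n}0.png",im); print(n,get_calibration(n))
print(get_obs())
E
```

```text
pics
scene {'fx': 487.7404540262028, 'fy': 487.7404540262028, 'cx': 318.35519411190575, 'cy': 242.32521341325105, 'position': array([ 1.24745682, -0.31424973,  0.99701198]), 'orientation': array([-2.12046501, -1.33353135,  0.47902445])}
top {'fx': 602.8574406665241, 'fy': 602.8574406665241, 'cx': 332.3562481543773, 'cy': 244.07831249052745, 'position': array([0.29924984, 0.02160008, 1.39511122]), 'orientation': array([-2.10554778,  2.13486463, -0.19503944])}
{'t': 0.1, 'q': array([ 1.16201369e+00,  5.32811218e-02,  1.61418750e+00,  3.01778616e-06,
        1.47595882e+00, -1.19000591e-01]), 'dq': array([-6.48841956e-04, -5.70650401e-04, -1.92763613e-03, -8.48327613e-05,
        6.44939612e-04,  3.92217783e-04]), 'effort': array([-8.78288375e-06, -3.94908071e+01, -3.71363068e+01, -6.11117207e-05,
        3.98165721e-03, -1.32191857e-05]), 'tool_pos': array([0.17848948, 0.59871114, 0.40357327]), 'tool_rot': array([-0.99411709,  1.33409775,  0.99260202]), 'contact_force': array([0.16424526, 0.18694459, 0.01773899]), 'wrist_torque': array([-0.00693065, -0.02638149,  0.00975338]), 'opening': 0.08534044808818426}
```

View pics/scene0.png

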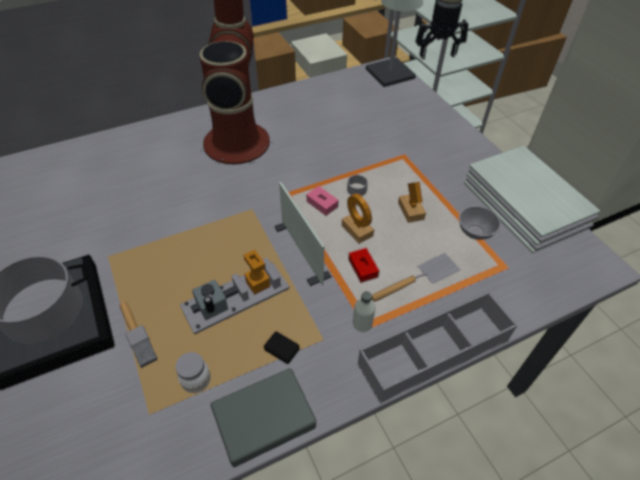

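View pics/top0.png

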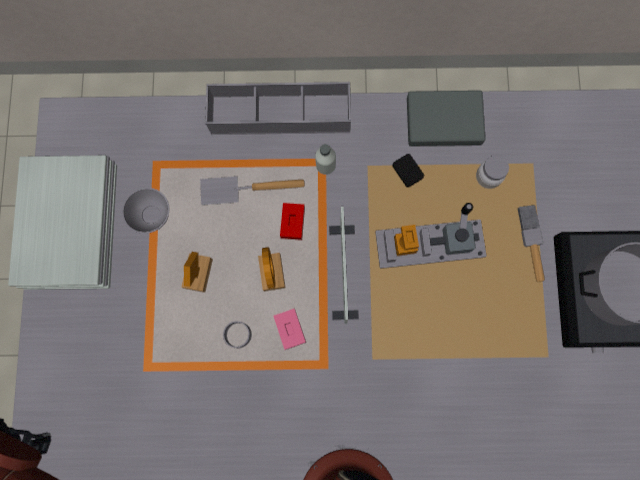

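The scene view shows the ring with its round hole at (360,210), the plaque at (415,195), the clamp at (235,290) and the screen at (303,235). In the top view the ring is at (268,268), the plaque at (195,270), the crank grip at (467,209) and the stem at (407,240). The red block (292,221) and the pink block (290,328) are holder look-alikes.

```bash
cat > h.py <<'E'
from station import *
import numpy as np, cv2
from scipy.spatial.transform import Rotation as R
C={n:get_calibration(n) for n in("scene","top")}
def ray(n,px):
    c=C[n]; d=np.array([(px[0]-c['cx'])/c['fx'],(px[1]-c['cy'])/c['fy'],1.]); return c['position'],R.from_rotvec(c['orientation']).apply(d)
def atz(n,px,z):
    p,d=ray(n,px); return p+d*(z-p[2])/d[2]
def tri(pa,pb):
    A=[];b=[]
    for n,px in(("scene",pa),("top",pb)):
        p,d=ray(n,px); d=d/np.linalg.norm(d); M=np.eye(3)-np.outer(d,d); A.append(M); b.append(M@p)
    x=np.linalg.lstsq(np.vstack(A),np.hstack(b),rcond=None)[0]
    return x, [np.linalg.norm(M@x-q) for M,q in zip(A,b)]
def cloud(n,d):
    c=C[n]; v,u=np.mgrid[:480,:640]; P=np.stack([(u-c['cx'])/c['fx']*d,(v-c['cy'])/c['fy']*d,d],-1)
    return P@R.from_rotvec(c['orientation']).as_matrix().T+c['position']
def proj(n,p):
    c=C[n]; q=R.from_rotvec(c['orientation']).inv().apply(np.asarray(p)-c['position']); return np.array([c['cx']+c['fx']*q[...,0]/q[...,2],c['cy']+c['fy']*q[...,1]/q[...,2]]).T
E
python3 - <<'E'
from h import *
Z=dict(crank_grip=.102,crank_pivot=.102,stem_top=.116,ring_foot=.012,clamp=0,holder_a=0,screen=0,ring=.012,stem=.012,jaw=0,plaque=.012)
for n in("scene","top"): get_image(n)
for k,z in Z.items():
    r={}
    for n in("scene","top"):
        L=tip_of(n,k)[:3]; r[n]=L
        for l in L: print(k,n,np.round(l['centre'],1),round(l['p'],2),np.round(atz(n,l['centre'],z),3))
    if r['scene'] and r['top']: print('   tri',*[np.round(x,4) for x in tri(r['scene'][0]['centre'],r['top'][0]['centre'])])
E
```

```text
crank_grip top [467.2 206.6] 0.54 [ 0.626 -0.272  0.102]
crank_pivot scene [204.8 282.9] 0.83 [ 0.57  -0.263  0.102]
crank_pivot scene [260.1 284.6] 0.2 [ 0.628 -0.154  0.102]
crank_pivot top [467.3 231.5] 0.71 [ 0.57  -0.269  0.102]
crank_pivot top [238.3 335.7] 0.18 [0.351 0.229 0.102]
   tri [ 0.5701 -0.2661  0.1036] [0.0028 0.0028]
stem_top scene [411.9 212.8] 0.64 [0.597 0.264 0.116]
stem_top scene [254.3 260.1] 0.6 [ 0.568 -0.143  0.116]
stem_top top [410.3 237.4] 0.72 [ 0.556 -0.142  0.116]
stem_top top [199.5 273.9] 0.47 [0.482 0.312 0.116]
stem_top top [400.5 243. ] 0.36 [ 0.544 -0.121  0.116]
   tri [0.6282 0.0103 0.2999] [0.1691 0.1691]
ring_foot scene [355.4 229. ] 0.86 [0.506 0.161 0.012]
ring_foot scene [299.3 251.7] 0.17 [ 0.512 -0.008  0.012]
ring_foot top [271.9 272.8] 0.76 [0.497 0.168 0.012]
ring_foot top [237.8 333.7] 0.46 [0.359 0.245 0.012]
   tri [0.4983 0.1676 0.002 ] [0.0013 0.0013]
clamp scene [257.9 287. ] 0.61 [ 0.561 -0.143  0.   ]
clamp top [407.7 245.8] 0.72 [ 0.559 -0.15   0.   ]
clamp top [405.4 171.8] 0.63 [ 0.74  -0.151  0.   ]
clamp top [402.2 244.
[... 502 characters left out ...]
top [342.6 270. ] 0.7 [0.503 0.004 0.   ]
screen top [270.4 274.4] 0.59 [0.495 0.173 0.   ]
   tri [ 0.5052  0.0056 -0.0073] [0.0021 0.0021]
ring scene [355.9 230.4] 0.81 [0.511 0.16  0.012]
ring top [270.  272.4] 0.89 [0.498 0.172 0.012]
   tri [ 0.4995  0.171  -0.0039] [0.0031 0.0031]
stem scene [259.7 281. ] 0.59 [ 0.555 -0.134  0.012]
stem top [400.8 241.7] 0.96 [ 0.566 -0.133  0.012]
stem top [408.5 238. ] 0.38 [ 0.575 -0.151  0.012]
   tri [ 0.5635 -0.1341  0.0233] [0.0024 0.0024]
jaw scene [259.1 285.8] 0.64 [ 0.559 -0.139  0.   ]
plaque scene [411.1 210. ] 0.52 [0.51  0.336 0.012]
plaque top [196.7 272.7] 0.75 [0.5   0.342 0.012]
   tri [5.016e-01 3.444e-01 4.000e-04] [0.0005 0.0005]
```

```bash
python3 - <<'E'
from h import *
a=cv2.imread('pics/top0.png'); s=cv2.imread('pics/scene0.png')
cv2.imwrite('pics/c1.png',np.hstack([cv2.resize(a[195:285,360:500],(700,450),interpolation=2)]))
cv2.imwrite('pics/c2.png',cv2.resize(a[190:360,170:310],(494,600),interpolation=2))
cv2.imwrite('pics/c3.png',cv2.resize(s[170:330,170:450],(800,457),interpolation=2))
E
```

```text
(no output)
```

View pics/c1.png

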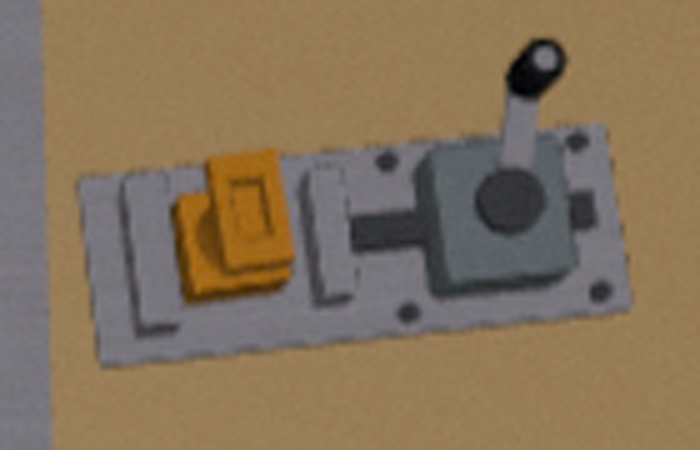

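View pics/c2.png

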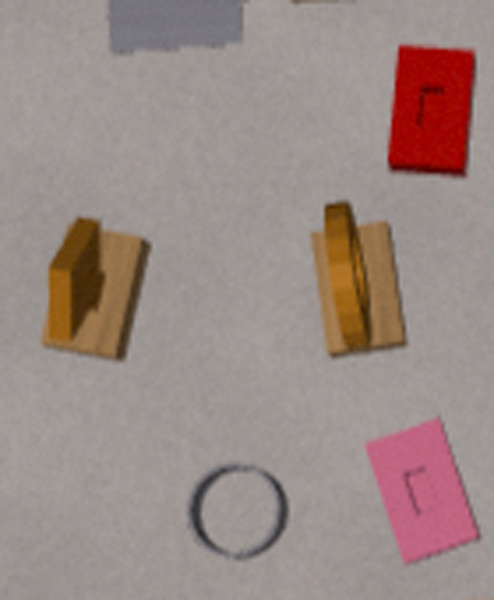

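View pics/c3.png

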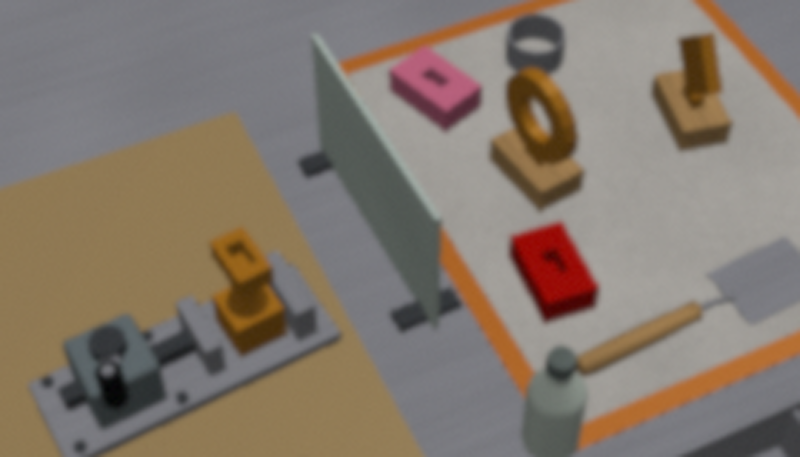

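The crops show one ring with a round hole on wooden block (345,275 in c2), while the square plaque is at (75,280). The red and pink blocks are decoys. Next I'll get precise geometry from the depth images.

```bash
cat > m.py <<'E'
from h import *
def rect(P):
    r=cv2.minAreaRect((P[:,:2]*1000).astype(np.float32)); return np.round(r[0],1),np.round(r[1],1),round(r[2],1)
def pts(x0,x1,y0,y1,z0,z1,cams=("scene","top"),col=None):
    o={}
    for n in cams:
        im,d=get_image(n); P=cloud(n,d); hsv=cv2.cvtColor(im,cv2.COLOR_BGR2HSV)
        m=(d>0)&(P[...,0]>x0)&(P[...,0]<x1)&(P[...,1]>y0)&(P[...,1]<y1)&(P[...,2]>z0)&(P[...,2]<z1)
        if col=='amber': m&=(hsv[...,0]>10)&(hsv[...,0]<25)&(hsv[...,1]>180)
        o[n]=(P[m],np.argwhere(m)[:,::-1])
    return o
E
python3 - <<'E'
from m import *
def show(t,*a,**k):
    for n,(P,_) in pts(*a,**k).items():
        print(t,n,len(P),np.round(P.mean(0),4) if len(P) else'',np.round(np.median(P[:,2]),4) if len(P) else '',rect(P) if len(P)>5 else '')
show('cap',.45,.7,-.25,0,.108,.125,col='amber')
show('gearbox',.45,.7,-.35,-.2,.058,.070)
show('grip',.55,.7,-.35,-.2,.110,.13)
show('ringtop',.4,.6,.1,.25,.05,.14,col='amber')
show('holderA',.4,.6,.08,.25,.026,.034)
show('screen',.3,.7,-.05,.05,.04,.16)
show('jaws',.45,.7,-.25,-.05,.046,.056)
show('plate',.45,.7,-.37,-.0,.008,.016)
E
```

```text
cap scene 190 [ 0.5657 -0.1437  0.114 ] 0.1143 (array([ 564.6, -143.4]), array([51.4, 28.9]), 5.4)
cap top 249 [ 0.5577 -0.1402  0.1144] 0.1145 (array([ 557.3, -141. ]), array([51.2, 29.5]), 7.7)
gearbox scene 383 [ 0.5751 -0.2621  0.0629] 0.0629 (array([ 573.9, -263. ]), array([66. , 60.1]), 5.3)
gearbox top 536 [ 0.5652 -0.2613  0.063 ] 0.0628 (array([ 620.1, -280.3]), array([ 76.4, 192.7]), 70.4)
grip scene 74 [ 0.6283 -0.2724  0.117 ] 0.1173 (array([ 626.6, -272.3]), array([20.9, 18.7]), 5.9)
grip top 65 [ 0.6208 -0.2705  0.1176] 0.1177 (array([ 620.4, -270.3]), array([17.4, 18.1]), 33.2)
ringtop scene 344 [0.5108 0.1638 0.0918] 0.0943 (array([509.3, 165.4]), array([83. , 13.8]), 8.0)
ringtop top 335 [0.4951 0.1662 0.1085] 0.1165 (array([497.9, 168. ]), array([88.2, 14.3]), 8.3)
holderA scene 418 [0.5162 0.1464 0.0294] 0.0294 (array([501.8, 151.4]), array([ 97.2, 202.1]), 86.6)
holderA top 581 [0.5158 0.1495 0.03  ] 0.0299 (array([502.3, 153.1]), array([ 95.3, 201.7]), 85.3)
screen scene 1398 [ 5.151e-01 -4.000e-04  1.026e-01] 0.1048 (array([505. ,   1.3]), array([242.2,   9. ]), 1.6)
screen top 416 [0.4933 0.0028 0.1377] 0.1485 (array([498.1,   2.4]), array([239.1,   6.1]), 1.4)
jaws scene 509 [ 0.5688 -0.1472  0.0507] 0.0507 (array([ 563.5, -173.9]), array([ 70.7, 157.6]), 4.8)
jaws top 599 [ 0.5543 -0.1419  0.0507] 0.0507 (array([ 560. , -169.8]), array([ 69.9, 151.4]), 6.5)
plate scene 1439 [ 0.5849 -0.213   0.0114] 0.0113 (array([ 540.6, -165.6]), array([162.2, 331.5]), 0.7)
plate top 1552 [ 0.5551 -0.1974  0.0113] 0.0111 (array([ 585.5, -190.8]), array([233. , 373.8]), 4.1)
```

```bash
python3 - <<'E'
from m import *
o=get_obs(); M=R.from_rotvec(o['tool_rot']).as_matrix(); print(np.round(M,3)); print('jaw axis deg',np.degrees(np.arctan2(M[1,2],M[0,2])))
# clamp-frame analysis per camera
for n,dx in(("scene",-.0038),("top",.0038)):
    (P,_)=pts(.45,.7,-.25,-.05,.046,.056,cams=(n,))[n]
    th=np.radians(5.7); e=np.array([-np.sin(th),np.cos(th)]); ex=np.array([np.cos(th),np.sin(th)])
    v=P[:,:2]@e; u=P[:,:2]@ex
    h,b=np.histogram(v,np.arange(-.3,0,.004)); print(n,[(round(c,3),k) for c,k in zip(b,h) if k>3])
    s=v>-.155 
    for nm,s in(("fixed",v>-.17),("jaw",v<-.22)):
        if s.sum()>5: print(nm,rect(P[s]), 'v',v[s].min(),v[s].max(),'u',u[s].min(),u[s].max())
E
```

```text
[[ 0.    -0.958  0.286]
 [-0.     0.286  0.958]
 [-1.    -0.    -0.   ]]
jaw axis deg 73.39535987870767
scene [(np.float64(-0.3), np.int64(4)), (np.float64(-0.252), np.int64(24)), (np.float64(-0.248), np.int64(36)), (np.float64(-0.244), np.int64(32)), (np.float64(-0.24), np.int64(37)), (np.float64(-0.236), np.int64(14)), (np.float64(-0.224), np.int64(11)), (np.float64(-0.22), np.int64(30)), (np.float64(-0.216), np.int64(27)), (np.float64(-0.212), np.int64(21)), (np.float64(-0.208), np.int64(13)), (np.float64(-0.204), np.int64(9)), (np.float64(-0.2), np.int64(10)), (np.float64(-0.196), np.int64(5)), (np.float64(-0.192), np.int64(9)), (np.float64(-0.188), np.int64(9)), (np.float64(-0.184), np.int64(13)), (np.float64(-0.18), np.int64(17)), (np.float64(-0.172), np.int64(26)), (np.float64(-0.168), np.int64(26)), (np.float64(-0.164), np.int64(37)), (np.float64(-0.16), np.int64(39)), (np.float64(-0.156), np.int64(39)), (np.float64(-0.152), np.int64(10))]
fixed (array([ 558.2, -105.2]), array([72.4, 19.2]), 5.0) v -0.16984311251154308 -0.1502621469260134 u 0.5088002308801782 0.58129359995639
[... 546 characters left out ...]
64(-0.196), np.int64(5)), (np.float64(-0.192), np.int64(4)), (np.float64(-0.188), np.int64(14)), (np.float64(-0.184), np.int64(24)), (np.float64(-0.18), np.int64(35)), (np.float64(-0.176), np.int64(26)), (np.float64(-0.172), np.int64(12)), (np.float64(-0.168), np.int64(48)), (np.float64(-0.164), np.int64(52)), (np.float64(-0.16), np.int64(49)), (np.float64(-0.156), np.int64(53)), (np.float64(-0.152), np.int64(40))]
fixed (array([ 552.4, -104.8]), array([70.4, 20.1]), 4.9) v -0.16961851167171332 -0.14917986919970763 u 0.5040660359659409 0.5745923363893501
jaw (array([ 562.4, -212. ]), array([64.7, 68.4]), 5.5) v -0.30091576615594867 -0.23251821451044896 u 0.5061062099486542 0.5708349178079546
```

Emit:
carry_out:
  increments:
    - [[0, 0, 0.5], [0.5, -1, 0], 0.7]
    - [[0, 0, 0.5], [0.5, -1, 0], 0.7]
    - [[0, 0, 0.5], [0.5, -1, 0], 0.7]
    - [[0, 0, 0.5], [0.5, -1, 0], 0.7]
    - [[0, 0, 0.5], [0.5, -1, 0], 0.7]
    - [[0, 0, 0.5], [0.5, -1, 0], 0.7]
    - [[0, 0, 0.5], [0.5, -1, 0], 0.7]
    - [[0, 0, 0.5], [0.5, -1, 0], 0.7]
  squeeze: 40

```text
t: 3.0
tool_pos: [0.2595, 0.4347, 0.4048]
tool_rot: [-1.305, 1.143, 1.305]
contact_force: [0.1, 1.0, 1.1]
opening: 0.0596
```

Emit:
carry_out:
  increments:
    - [[0, 0, 0], [0.5, -1, 0], 0.7]
    - [[0, 0, 0], [0.5, -1, 0], 0.7]
    - [[0, 0, 0], [0.5, -1, 0], 0.7]
    - [[0, 0, 0], [0.5, -1, 0], 0.7]
    - [[0, 0, 0], [0.5, -1, 0], 0.7]
    - [[0, 0, 0], [0.5, -1, 0], 0.7]
    - [[0, 0, 0], [0.5, -1, 0], 0.7]
    - [[0, 0, 0], [0.5, -1, 0], 0.7]

```text
t: 3.8
tool_pos: [0.3415, 0.2676, 0.4061]
tool_rot: [-1.306, 1.138, 1.305]
contact_force: [0.3, 0.7, -0.1]
opening: 0.0601
```

Emit:
carry_out:
  increments:
    - [[0, 0, 0], [0.5, -1, 0], 0.7]
    - [[0, 0, 0], [0.5, -1, 0], 0.7]
    - [[0, 0, 0], [0.5, -1, 0], 0.7]
    - [[0, 0, 0], [0.5, -1, 0], 0.7]
    - [[0, 0, 0], [0.5, -1, 0], 0.7]
    - [[0, 0, 0], [0.5, -1, 0], 0.7]
    - [[0, 0, 0], [0.5, -1, 0], 0.7]
    - [[0, 0, 0], [0.5, -1, 0], 0.7]

```text
t: 4.6
tool_pos: [0.4233, 0.1003, 0.4078]
tool_rot: [-1.308, 1.134, 1.302]
contact_force: [-0.8, -0.5, 0.5]
opening: 0.0601
```

Emit:
carry_out:
  increments:
    - [[0, 0, 0], [0.5, -1, 0], 0.7]
    - [[0, 0, 0], [0.5, -1, 0], 0.7]
    - [[0, 0, 0], [0.5, -1, 0], 0.7]
    - [[0, 0, 0], [0.5, -1, 0], 0.7]
    - [[0, 0, 0], [0.5, -1, 0], 0.7]
    - [[0, 0, 0], [0.5, -1, 0], 0.7]
    - [[0, 0, 0], [0.5, -1, 0], 0.7]
    - [[0, 0, 0], [0.5, -1, 0], 0.7]

```text
t: 5.4
tool_pos: [0.5055, -0.0672, 0.4091]
tool_rot: [-1.309, 1.132, 1.298]
contact_force: [0.2, 0.1, 0.4]
opening: 0.0598
```

Emit:
carry_out:
  increments:
    - [[0, 0, 0], [0.6, -1, 0], 0.7]
    - [[0, 0, 0], [0.6, -1, 0], 0.7]
    - [[0, 0, 0], [0.6, -1, 0], 0.7]
    - [[0, 0, 0], [0.6, -1, 0], 0.7]
    - [[0, 0, 0], [0.6, -1, 0], 0.7]
    - [[0, 0, 0], [0.6, -1, 0], 0.7]
    - [[0, 0, 0], [0.6, -1, 0], 0.7]

```text
t: 6.1
tool_pos: [0.5923, -0.2137, 0.4096]
tool_rot: [-1.309, 1.132, 1.296]
contact_force: [0.4, 0.4, 0.1]
opening: 0.0599
```

Emit:
carry_out:
  increments:
    - [[0, 0, 0], [0.4, -0.8, -0.8], 0.7]
    - [[0, 0, 0], [0.4, -0.7, -1], 0.7]
    - [[0, 0, 0], [0.4, -0.7, -1], 0.7]
    - [[0, 0, 0], [0.4, -0.6, -0.8], 0.7]

```text
t: 6.5
tool_pos: [0.6267, -0.274, 0.3397]
tool_rot: [-1.315, 1.13, 1.288]
contact_force: [-0.3, 0.4, 0.5]
opening: 0.0596
```

```bash
python3 - <<'E'
from m import *
o=get_obs(); M=R.from_rotvec(o['tool_rot']).as_matrix(); print(o['t'],o['tool_pos'],np.round(M,3)); print('jaw axis deg',np.degrees(np.arctan2(M[1,2],M[0,2])))
g=o['tool_pos']+M[:,0]*.155
out=[]
for n in("scene","top"):
    im,d=get_image(n)
    c=proj(n,g).astype(int); print(n,c)
    for p,col in((g,(0,255,0)),([.6235,-.2713,.119],(255,0,0)),(o['tool_pos']+M[:,0]*.173,(0,0,255))):
        q=proj(n,np.array(p)).round().astype(int); im[q[1],q[0]]=col
    cr=im[c[1]-50:c[1]+50,c[0]-66:c[0]+66]; out.append(cv2.resize(cr,(396*2//2,300),interpolation=0))
    np.savez(f'{n}1.npz',im=im,d=d)
cv2.imwrite('pics/g1.png',np.hstack(out))
E
```

```text
6.5 [ 0.62666344 -0.27398426  0.33965744] [[ 0.021 -0.991 -0.129]
 [ 0.    -0.129  0.992]
 [-1.    -0.021 -0.003]]
jaw axis deg 97.43858988178128
scene [201 282]
top [476 194]
```

View pics/g1.png

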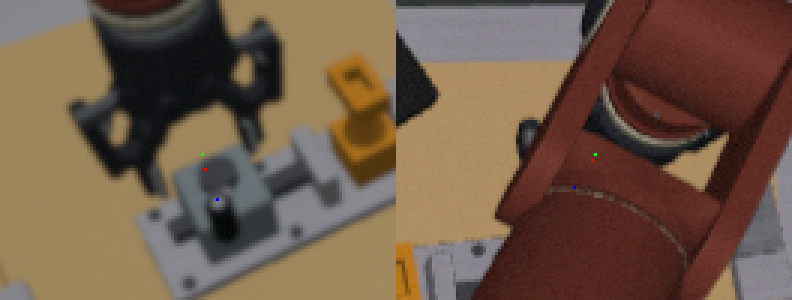

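```bash
python3 - <<'E'
from m import *
o=get_obs(); M=R.from_rotvec(o['tool_rot']).as_matrix(); print(o['tool_pos'])
g=o['tool_pos']+M[:,0]*.173; print('tip',g)
d=np.load('scene1.npz')['d']; P=cloud('scene',d).reshape(-1,3)
for a,b in((.165,.175),(.175,.185),(.185,.195),(.195,.21),(.21,.23)):
    s=P[(P[:,2]>a)&(P[:,2]<b)&(abs(P[:,0]-g[0])<.1)&(abs(P[:,1]-g[1])<.1)]
    L=(s-g)@M
    for sg in(-1,1):
        k=L[L[:,2]*sg>0]
        if len(k)>3: print(a,sg,len(k),'toolY',np.round(np.percentile(k[:,1],[2,50,98]),4),'toolZ',np.round(np.percentile(k[:,2],[2,50,98]),4))
E
```

```text
[ 0.62616093 -0.27408556  0.33723444]
tip [ 0.62906323 -0.27370219  0.16425921]
0.165 1 4 toolY [-0.0057  0.0008  0.0065] toolZ [0.029  0.0292 0.0294]
0.175 -1 20 toolY [-0.015  -0.0119 -0.0007] toolZ [-0.0442 -0.0371 -0.0313]
0.175 1 23 toolY [-0.015  -0.0119  0.0032] toolZ [0.029  0.0321 0.0405]
0.185 -1 22 toolY [-0.015  -0.0119 -0.0048] toolZ [-0.0441 -0.0376 -0.0311]
0.185 1 25 toolY [-0.0155 -0.0105  0.0056] toolZ [0.0288 0.0312 0.0425]
0.195 -1 31 toolY [-0.0158 -0.0121 -0.0061] toolZ [-0.0442 -0.0369 -0.0309]
0.195 1 38 toolY [-0.0151 -0.011   0.0017] toolZ [0.029  0.0321 0.0416]
0.21 -1 144 toolY [-0.0171 -0.011   0.0075] toolZ [-0.0605 -0.0423 -0.03  ]
0.21 1 132 toolY [-0.0165 -0.0111  0.0071] toolZ [0.0296 0.0444 0.0591]
```

Emit:
carry_out:
  increments:
    - [[0, 0.2, 0], [-0.13, 0.14, -0.9], 0.7]
    - [[0, 0, 0], [0, 0, -0.9], 0.7]
    - [[0, 0, 0], [0, 0, -0.9], 0.7]
    - [[0, 0, 0], [0, 0, -0.7], 0.7]
    - [[0, 0, 0], [0, 0, 0], 0.7]

```text
t: 7.1
tool_pos: [0.6225, -0.2689, 0.2651]
tool_rot: [-1.301, 1.146, 1.309]
contact_force: [-0.8, 0.5, -0.9]
opening: 0.0598
```

Emit:
carry_out:
  increments:
    - [[0, 0, 0], [0.05, -0.1, -0.25], 0.5]
    - [[0, 0, 0], [0, 0, 0], 0.3]
    - [[0, 0, 0], [0, 0, 0], 0.0]
    - [[0, 0, 0], [0, 0, 0], 0.0]
    - [[0, 0, 0], [0, 0, 0], 0.0]
  squeeze: 40

```text
t: 7.6
tool_pos: [0.6239, -0.271, 0.2605]
tool_rot: [-1.302, 1.145, 1.308]
contact_force: [0.4, 0.9, -3.9]
opening: 0.0188
```

```bash
cat > arc.py <<'E'
from h import *
import sys
def go(piv,step,n,r=.055,corr=True):
    o=get_obs(); M=R.from_rotvec(o['tool_rot']).as_matrix(); p=(o['tool_pos']+M[:,0]*.155)[:2]; v=p-piv
    a=np.arctan2(v[1],v[0]); print('r',np.linalg.norm(v),'worldang',np.degrees(a),'crank',np.radians(5)-a,'p',p,'f',o['contact_force'],'z',o['tool_pos'][2],'tilt',M[:2,0], 'jaw',np.degrees(np.arctan2(M[1,2],M[0,2])))
    for i in range(n):
        q=piv+r*np.array([np.cos(a-step*(i+1)),np.sin(a-step*(i+1))]); print(np.round((q-p)/.02,2)); p=q
go(np.array([.569,-.2624]),float(sys.argv[1]),int(sys.argv[2]))
E
python3 arc.py .12 8
```

```text
r 0.055004806036213945 worldang -8.692457041204358 crank 0.23897845805689694 p [ 0.62337301 -0.27071291] f [ 0.3528162   0.94361044 -3.89269531] z 0.26048998093215947 tilt [-0.0032525   0.00161083] jaw 97.49008979741357
[-0.07 -0.32]
[-0.11 -0.31]
[-0.14 -0.3 ]
[-0.18 -0.28]
[-0.21 -0.25]
[-0.24 -0.23]
[-0.26 -0.2 ]
[-0.29 -0.16]
```

Emit:
carry_out:
  increments:
    - [[0, 0, 0], [-0.07, -0.32, 0], 0]
    - [[0, 0, 0], [-0.11, -0.31, 0], 0]
    - [[0, 0, 0], [-0.14, -0.3, 0], 0]
    - [[0, 0, 0], [-0.18, -0.28, 0], 0]

```text
t: 8.0
tool_pos: [0.614, -0.2955, 0.2605]
tool_rot: [-1.302, 1.142, 1.309]
contact_force: [1.1, 1.5, -2.6]
opening: 0.0185
```

```bash
python3 arc.py .12 8
```

```text
r 0.055282224020081136 worldang -35.942134670330795 crank 0.7145750527921955 p [ 0.61375705 -0.29484889] f [ 1.06891308  1.47148292 -2.60582441] z 0.2604549460300457 tilt [-0.00132544  0.00391475] jaw 97.56907714983772
[-0.22 -0.25]
[-0.24 -0.23]
[-0.26 -0.2 ]
[-0.29 -0.16]
[-0.3  -0.13]
[-0.32 -0.09]
[-0.33 -0.05]
[-0.33 -0.01]
```

Emit:
carry_out:
  increments:
    - [[0, 0, 0], [-0.22, -0.25, 0], 0]
    - [[0, 0, 0], [-0.24, -0.23, 0], 0]
    - [[0, 0, 0], [-0.26, -0.2, 0], 0]
    - [[0, 0, 0], [-0.29, -0.16, 0], 0]
    - [[0, 0, 0], [-0.3, -0.13, 0], 0]
    - [[0, 0, 0], [-0.32, -0.09, 0], 0]
    - [[0, 0, 0], [-0.33, -0.05, 0], 0]

```text
t: 8.7
tool_pos: [0.5712, -0.3194, 0.2604]
tool_rot: [-1.298, 1.139, 1.31]
contact_force: [1.9, 4.7, -1.3]
opening: 0.0188
```

```bash
python3 arc.py .12 8
```

```text
r 0.055772199134483724 worldang -88.04018463821087 crank 1.6238575586002288 p [ 0.57090733 -0.31813958] f [ 1.89764491  4.70172696 -1.26039186] z 0.26036107904675354 tilt [-0.00163735  0.00802214] jaw 97.50731320491998
[-0.33  0.05]
[-0.33  0.05]
[-0.32  0.09]
[-0.31  0.12]
[-0.29  0.16]
[-0.27  0.19]
[-0.24  0.22]
[-0.21  0.25]
```

Emit:
carry_out:
  increments:
    - [[0, 0, 0], [-0.33, 0.09, 0], 0]
    - [[0, 0, 0], [-0.33, 0.07, 0], 0]
    - [[0, 0, 0], [-0.32, 0.09, 0], 0]
    - [[0, 0, 0], [-0.31, 0.12, 0], 0]
    - [[0, 0, 0], [-0.29, 0.16, 0], 0]

```text
t: 9.2
tool_pos: [0.537, -0.3089, 0.2605]
tool_rot: [-1.302, 1.139, 1.305]
contact_force: [6.0, 3.8, -3.3]
opening: 0.0189
```

```bash
python3 arc.py .08 8
```

```text
r 0.05565493233022989 worldang -124.62996913168269 crank 2.2624697706064776 p [ 0.53737274 -0.30819506] f [ 5.98256641  3.80017164 -3.3056117 ] z 0.26047800717754105 tilt [0.00235811 0.00465366] jaw 97.46901147106361
[-0.16  0.16]
[-0.16  0.15]
[-0.15  0.16]
[-0.14  0.17]
[-0.13  0.18]
[-0.11  0.19]
[-0.09  0.2 ]
[-0.08  0.21]
```

Emit:
carry_out:
  increments:
    - [[0, 0, 0], [-0.16, 0.18, 0], 0]
    - [[0, 0, 0], [-0.16, 0.17, 0], 0]
    - [[0, 0, 0], [-0.14, 0.17, 0], 0]
    - [[0, 0, 0], [-0.14, 0.18, 0], 0]

```text
t: 9.6
tool_pos: [0.5244, -0.2961, 0.2608]
tool_rot: [-1.315, 1.144, 1.294]
contact_force: [15.2, -13.2, -16.4]
opening: 0.0188
```

```bash
python3 arc.py .08 6
```

```text
r 0.05540922183304297 worldang -140.9607810124856 crank 2.5474962074502963 p [ 0.52596283 -0.29729962] f [ 15.188186   -13.24782201 -16.35098943] z 0.26077723522922025 tilt [ 0.00998172 -0.00758199] jaw 97.47017138176135
[-0.12  0.19]
[-0.12  0.19]
[-0.1   0.19]
[-0.09  0.2 ]
[-0.07  0.21]
[-0.05  0.21]
```

Emit:
carry_out:
  increments:
    - [[0, 0, 0], [0, 0, 0], 0]

```text
t: 9.7
tool_pos: [0.5247, -0.2967, 0.2606]
tool_rot: [-1.32, 1.144, 1.289]
contact_force: [7.0, -3.6, -9.7]
opening: 0.0188
```

```bash
python3 arc.py .06 3
```

```text
r 0.05544490312142476 worldang -139.38888884257756 crank 2.520061513599083 p [ 0.52690927 -0.29849028] f [ 7.00887046 -3.63584842 -9.67746378] z 0.26059049314841826 tilt [ 0.01405565 -0.01152645] jaw 97.45756688925779
[-0.09  0.14]
[-0.1   0.13]
[-0.09  0.14]
```

Emit:
carry_out:
  increments:
    - [[0.1, 0.1, 0], [-0.09, 0.12, 0], 0]
    - [[0.1, 0.1, 0], [-0.09, 0.12, 0], 0]

```text
t: 9.9
tool_pos: [0.5236, -0.2953, 0.2609]
tool_rot: [-1.317, 1.144, 1.291]
contact_force: [20.1, -16.4, -21.1]
opening: 0.0192
```

```bash
python3 arc.py .06 3
```

```text
r 0.055415023173680585 worldang -141.73228816571205 crank 2.560961547476786 p [ 0.52549225 -0.29672056] f [ 20.08642308 -16.4248447  -21.10640424] z 0.2608792184690716 tilt [ 0.01207846 -0.00910432] jaw 97.42554011660123
[-0.08  0.15]
[-0.09  0.14]
[-0.08  0.14]
```

Emit:
carry_out:
  increments:
    - [[0, 0, 0], [0, 0, 0], 0]
    - [[0, 0, 0], [0, 0, 0], 0.6]
    - [[0, 0, 0], [0, 0, 0], 0.6]
    - [[0, 0, 0], [0, 0, 0], 0.6]

```text
t: 10.3
tool_pos: [0.524, -0.297, 0.2619]
tool_rot: [-1.322, 1.146, 1.285]
contact_force: [-0.1, 0.8, -0.5]
opening: 0.0516
```

```bash
python3 arc.py .06 1
```

```text
r 0.0563421948110636 worldang -139.13355818144598 crank 2.515605152881043 p [ 0.52639196 -0.29926459] f [-0.08682636  0.81461826 -0.54075096] z 0.26191868355540876 tilt [ 0.01521084 -0.01484418] jaw 97.38860434241086
[-0.05  0.17]
```

Emit:
carry_out:
  increments:
    - [[0, 0, 0], [0, 0, 0.7], 0.6]
    - [[0, 0, 0], [0, 0, 1], 0.6]
    - [[0, 0, 0], [0, 0, 1], 0.6]
    - [[0.15, 0.15, 0], [0, 0, 1], 0.6]
    - [[0, 0, 0], [0, 0, 1], 0.6]
    - [[0, 0, 0], [-0.2, 0.5, 1], 0.6]
    - [[0, 0, 0], [-0.3, 1, 1], 0.7]
    - [[0, 0, 0], [-0.3, 1, 1], 0.7]

```text
t: 11.1
tool_pos: [0.5055, -0.2456, 0.4286]
tool_rot: [-1.301, 1.148, 1.304]
contact_force: [-0.0, -0.6, 0.5]
opening: 0.06
```

Emit:
carry_out:
  increments:
    - [[0, 0, 0], [-0.2, 1, 0], 0.7]
    - [[0, 0, 0], [0, 1, 0], 0.7]
    - [[0, 0, 0], [0, 1, 0], 0.7]
    - [[0, 0, 0], [0, 1, 0], 0.7]
    - [[0, 0, 0], [0, 1, 0], 0.7]
    - [[0, 0, 0], [0, 1, 0], 0.7]
    - [[0, 0, 0], [0, 1, 0], 0.7]
    - [[0, 0, 0], [0, 1, 0], 0.7]

```text
t: 11.9
tool_pos: [0.4979, -0.0782, 0.4487]
tool_rot: [-1.319, 1.144, 1.283]
contact_force: [-0.4, -0.8, -1.1]
opening: 0.0598
```

Emit:
carry_out:
  increments:
    - [[0, 0, 0], [0, 1, 0], 0.7]
    - [[0, 0, 0], [0, 1, 0], 0.7]
    - [[0, 0, 0], [0, 1, 0], 0.7]
    - [[0, 0, 0], [0, 1, 0], 0.7]
    - [[0, 0, 0], [0, 1, 0], 0.7]
    - [[0, 0, 0], [0, 1, 0], 0.7]
    - [[0, 0, 0], [0, 1, 0], 0.7]
    - [[0, 0, 0], [0, 1, 0], 0.7]

```text
t: 12.7
tool_pos: [0.4935, 0.0894, 0.4624]
tool_rot: [-1.328, 1.137, 1.272]
contact_force: [1.1, 0.4, 0.7]
opening: 0.0595
```

```bash
python3 - <<'E'
from m import *
out=[]
for n,c in(("scene",(240,285)),("top",(430,240))):
    im,d=get_image(n); np.savez(f'{n}2.npz',im=im,d=d)
    out.append(cv2.resize(im[c[1]-50:c[1]+50,c[0]-66:c[0]+66],(396,300),interpolation=2))
cv2.imwrite('pics/g2.png',np.hstack(out))
def show(t,*a,**k):
    for n,(P,_) in pts(*a,**k).items():
        print(t,n,len(P),np.round(P.mean(0),4) if len(P) else'',np.round(np.median(P[:,2]),4) if len(P) else '',rect(P) if len(P)>5 else '')
show('cap',.45,.7,-.25,0,.108,.125,col='amber')
show('grip',.48,.56,-.35,-.25,.110,.13)
show('ringtop',.4,.6,.1,.25,.05,.14,col='amber')
print(get_obs()['tool_pos'])
E
```

```text
cap scene 186 [ 0.5667 -0.1402  0.1144] 0.1148 (array([ 564.7, -139. ]), array([51.9, 29.3]), 5.6)
cap top 247 [ 0.5578 -0.1363  0.1147] 0.1148 (array([ 558.7, -136.6]), array([51.9, 29. ]), 4.9)
grip scene 67 [ 0.5344 -0.2997  0.1174] 0.1179 (array([ 531.8, -300.2]), array([21.5, 17.6]), 16.9)
grip top 73 [ 0.5257 -0.298   0.1172] 0.1176 (array([ 525.6, -298.3]), array([19.4, 19.5]), 19.4)
ringtop scene 345 [0.5109 0.1638 0.0916] 0.0948 (array([509.1, 164.9]), array([83.1, 15.8]), 3.4)
ringtop top 251 [0.4844 0.1645 0.1072] 0.1164 (array([487.5, 166.1]), array([66.1, 13.7]), 7.9)
[0.49406851 0.08772217 0.46085351]
```

View pics/g2.png

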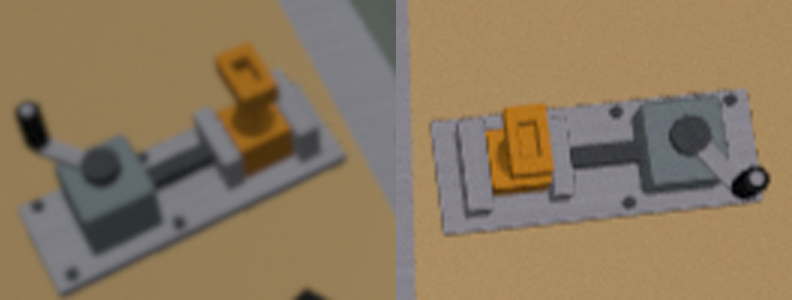

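```bash
cat > st.py <<'E'
from h import *
import sys
def st(target=None,jaw=None):
    o=get_obs(); M=R.from_rotvec(o['tool_rot']).as_matrix()
    g=o['tool_pos']+M[:,0]*.155; j=np.degrees(np.arctan2(M[1,2],M[0,2]))
    print('t',o['t'],'tcp',o['tool_pos'].round(4),'grasp',g.round(4),'jaw',round(j,2),'f',o['contact_force'].round(1),'op',round(o['opening'],4))
    if target is not None:
        # full rotation wanted: tool x down, z at jaw angle
        a=np.radians(jaw); z=np.array([np.cos(a),np.sin(a),0]); x=np.array([0,0,-1.]); W=np.c_[x,np.cross(z,x),z]
        rv=R.from_matrix(W@M.T).as_rotvec(); print('turn units',(rv/.1).round(2),'shift units',((np.array(target)+[0,0,.155]-o['tool_pos'])/.02).round(2))
if len(sys.argv)>1: st([float(v) for v in sys.argv[1:4]],float(sys.argv[4]))
else: st()
E
python3 st.py .5025 .1667 .115 98.2
```

```text
t 13.1 tcp [0.4941 0.0877 0.4609] grasp [0.4985 0.0855 0.3059] jaw 97.16 f [ 0.3 -0.6 -0.6] op 0.0598
turn units [0.14 0.29 0.18] shift units [ 0.42  3.95 -9.54]
```

Emit:
carry_out:
  increments:
    - [[0.14, 0.29, 0.18], [0.1, 1, -1], 0.7]
    - [[0, 0, 0], [0.1, 1, -1], 0.7]
    - [[0, 0, 0], [0.1, 1, -1], 0.7]
    - [[0, 0, 0], [0.1, 0.9, -1], 0.7]
    - [[0, 0, 0], [0, 0, -1], 0.7]
    - [[0, 0, 0], [0, 0, -0.5], 0.7]
    - [[0, 0, 0], [0, 0, 0], 0.7]

```text
t: 13.8
tool_pos: [0.503, 0.1635, 0.3486]
tool_rot: [-1.309, 1.142, 1.306]
contact_force: [0.3, 0.1, -0.3]
opening: 0.06
```

```bash
python3 st.py .5025 .1667 .115 98.2
python3 - <<'E'
from m import *
o=get_obs(); M=R.from_rotvec(o['tool_rot']).as_matrix()
im,d=get_image("scene"); np.savez('scene3.npz',im=im,d=d)
c=(362,205)
cv2.imwrite('pics/g3.png',cv2.resize(im[c[1]-60:c[1]+60,c[0]-80:c[0]+80],(640,480),interpolation=2))
g=o['tool_pos']+M[:,0]*.173; P=cloud('scene',d).reshape(-1,3)
for a,b in((.015,.025),(.025,.04)):
    s=P[(P[:,2]>g[2]+a)&(P[:,2]<g[2]+b)&(abs(P[:,0]-g[0])<.1)&(abs(P[:,1]-g[1])<.1)]
    L=(s-g)@M
    for sg in(-1,1):
        k=L[L[:,2]*sg>0]
        if len(k)>3: print(a,sg,len(k),'toolY',np.round(np.percentile(k[:,1],[2,50,98]),4),'toolZ',np.round(np.percentile(k[:,2],[2,50,98]),4))
H=cv2.cvtColor(im,cv2.COLOR_BGR2HSV).reshape(-1,3)
r=P[(P[:,2]>.05)&(P[:,2]<.14)&(abs(P[:,0]-.5)<.1)&(abs(P[:,1]-.167)<.06)&(H[:,0]>10)&(H[:,0]<25)&(H[:,1]>180)]
L=(r-g)@M; print('ring in tool: Y',np.percentile(L[:,1],[1,50,99]).round(4),'Z',np.percentile(L[:,2],[1,10,50,90,99]).round(4)); A=np.polyfit(L[:,1],L[:,2],1); print('slope deg',np.degrees(np.arctan(A[0])))
E
```

```text
t 13.8 tcp [0.503  0.1635 0.3486] grasp [0.5032 0.1633 0.1936] jaw 97.72 f [ 0.3  0.1 -0.3] op 0.06
turn units [0.01 0.02 0.08] shift units [-0.02  0.16 -3.93]
0.015 -1 24 toolY [-0.0149 -0.01    0.0048] toolZ [-0.0446 -0.0399 -0.0313]
0.015 1 29 toolY [-0.0153 -0.008   0.0076] toolZ [0.0275 0.0301 0.0405]
0.025 -1 38 toolY [-0.0141 -0.0097 -0.0008] toolZ [-0.0461 -0.0395 -0.0312]
0.025 1 43 toolY [-0.0158 -0.0069  0.0083] toolZ [0.0274 0.0309 0.042 ]
ring in tool: Y [-0.0467 -0.0077  0.0327] Z [-0.0048 -0.0035 -0.0013  0.0042  0.008 ]
slope deg -0.6863249673141814
```

View pics/g3.png

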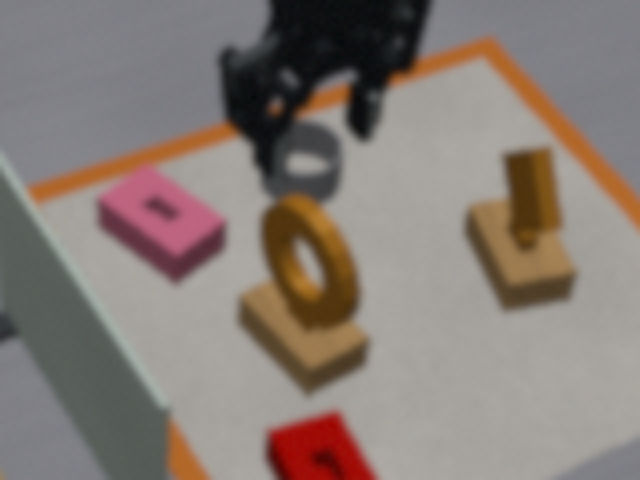

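Emit:
carry_out:
  increments:
    - [[0, 0, 0.08], [0.04, 0.17, -1], 0.7]
    - [[0, 0, 0], [0, 0, -1], 0.7]
    - [[0, 0, 0], [0, 0, -1], 0.7]
    - [[0, 0, 0], [0, 0, -0.7], 0.7]
    - [[0, 0, 0], [0, 0, 0], 0.7]

```text
t: 14.35
tool_pos: [0.5072, 0.1648, 0.2816]
tool_rot: [-1.318, 1.128, 1.298]
contact_force: [-0.4, 0.5, 0.6]
opening: 0.0599
```

```bash
python3 st.py .504 .1667 .115 98.2
```

```text
t 14.35 tcp [0.5072 0.1648 0.2816] grasp [0.5097 0.165  0.1266] jaw 97.94 f [-0.4  0.5  0.6] op 0.0599
turn units [-0.01  0.17  0.05] shift units [-0.16  0.09 -0.58]
```

Emit:
carry_out:
  increments:
    - [[0, 0.17, 0.05], [-0.16, 0.09, -0.4], 0.7]
    - [[0, 0, 0], [0, 0, -0.2], 0.7]
    - [[0, 0, 0], [0, 0, 0], 0.7]

```text
t: 14.65
tool_pos: [0.505, 0.1666, 0.2719]
tool_rot: [-1.314, 1.134, 1.313]
contact_force: [1.2, -0.6, -0.5]
opening: 0.0596
```

```bash
python3 st.py .504 .1667 .115 98.2
```

```text
t 14.65 tcp [0.505  0.1666 0.2719] grasp [0.5054 0.1669 0.1169] jaw 98.21 f [ 1.2 -0.6 -0.5] op 0.0596
turn units [-0.02  0.03 -0.  ] shift units [-0.05  0.01 -0.1 ]
```

Emit:
carry_out:
  increments:
    - [[0, 0, 0], [0, 0, -0.05], 0.4]
    - [[0, 0, 0], [0, 0, 0], 0.2]
    - [[0, 0, 0], [0, 0, 0], 0]
    - [[0, 0, 0], [0, 0, 0], 0]
    - [[0, 0, 0], [0, 0, 0], 0]
    - [[0, 0, 0], [0, 0, 0], 0]
  squeeze: 40

```text
t: 15.25
tool_pos: [0.5055, 0.1668, 0.2725]
tool_rot: [-1.315, 1.132, 1.311]
contact_force: [-0.6, 0.9, -0.1]
opening: 0.0137
```

```bash
python3 st.py .504 .1667 .115 98.2
```

```text
t 15.25 tcp [0.5055 0.1668 0.2725] grasp [0.5064 0.1673 0.1175] jaw 98.23 f [-0.6  0.9 -0.1] op 0.0137
turn units [-0.03  0.06 -0.  ] shift units [-0.08 -0.01 -0.13]
```

Emit:
carry_out:
  increments:
    - [[0, 0.04, 0], [0, 0, 0.4], 0]
    - [[0, 0.03, 0], [0, 0, 0.4], 0]
    - [[0, 0.03, 0], [0, 0, 0.5], 0]
    - [[0, 0.03, 0], [0, 0, 0.5], 0]

```text
t: 15.65
tool_pos: [0.5052, 0.1667, 0.3097]
tool_rot: [-1.307, 1.142, 1.322]
contact_force: [0.3, 0.5, -1.3]
opening: 0.0132
```

```bash
python3 st.py .504 .1667 .265 98.2
python3 - <<'E'
from m import *
im,d=get_image("scene")
c=(362,205)
cv2.imwrite('pics/g4.png',cv2.resize(im[c[1]-60:c[1]+60,c[0]-80:c[0]+80],(640,480),interpolation=2))
E
```

```text
t 15.65 tcp [0.5052 0.1667 0.3097] grasp [0.5038 0.167  0.1547] jaw 98.22 f [ 0.3  0.5 -1.3] op 0.0132
turn units [-0.02 -0.09 -0.  ] shift units [-0.06  0.    5.52]
```

View pics/g4.png

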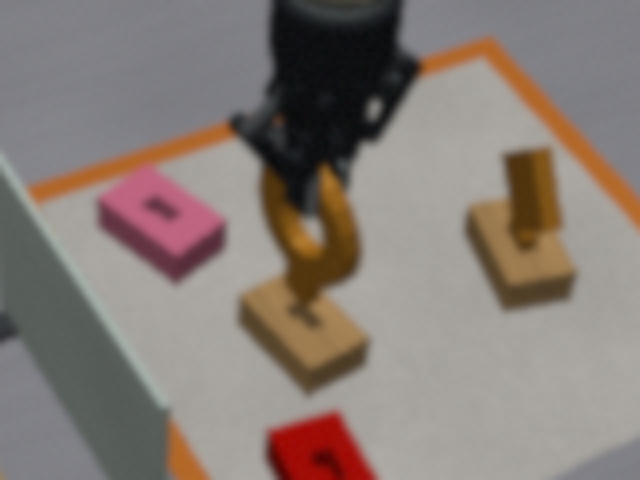

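The picture shows the ring held by its top rim and clear of its block, with the tongue at (303,285) above the open slot at (305,315). Nothing else has moved.

Emit:
carry_out:
  increments:
    - [[0, -0.04, 0], [0, 0, 0.8], 0]
    - [[0, 0, 0], [0, 0, 1], 0]
    - [[0, 0, 0], [0, 0, 1], 0]
    - [[0, 0, 0], [0, 0, 1], 0]
    - [[0, 0, 0], [0, 0, 1], 0]
    - [[0, 0, 0], [0, 0, 1], 0]
    - [[0, 0, 0], [0, 0, 1], 0]
    - [[0, 0, 0], [0, 0, 0.8], 0]

```text
t: 16.5
tool_pos: [0.503, 0.1665, 0.4761]
tool_rot: [-1.31, 1.138, 1.318]
contact_force: [-0.6, 1.2, -1.3]
opening: 0.0129
```

```bash
python3 st.py .5615 -.1375 .315 95.1
```

```text
t 16.5 tcp [0.503  0.1665 0.4761] grasp [0.5024 0.1669 0.3211] jaw 98.24 f [-0.6  1.2 -1.3] op 0.0129
turn units [-0.03 -0.04 -0.55] shift units [  2.93 -15.2   -0.31]
```

Emit:
carry_out:
  increments:
    - [[0, -0.03, -0.1], [0.2, -0.5, 0], 0]
    - [[0, 0, -0.1], [0.2, -0.9, 0], 0]
    - [[0, 0, -0.1], [0.2, -0.9, 0], 0]
    - [[0, 0, -0.1], [0.2, -0.9, 0], 0]
    - [[0, 0, -0.1], [0.2, -0.9, 0], 0]
    - [[0, 0, 0], [0.2, -0.9, 0], 0]
    - [[0, 0, 0], [0.2, -0.9, 0], 0]
    - [[0, 0, 0], [0.2, -0.9, 0], 0]

```text
t: 17.3
tool_pos: [0.5344, 0.023, 0.4788]
tool_rot: [-1.276, 1.162, 1.275]
contact_force: [0.3, -0.6, -1.5]
opening: 0.0135
```

Emit:
carry_out:
  increments:
    - [[0, 0, 0], [0.2, -0.9, 0], 0]
    - [[0, 0, 0], [0.2, -0.9, 0], 0]
    - [[0, 0, 0], [0.2, -0.9, 0], 0]
    - [[0, 0, 0], [0.2, -0.9, 0], 0]
    - [[0, 0, 0], [0.2, -0.9, 0], 0]
    - [[0, 0, 0], [0.2, -0.9, 0], 0]
    - [[0, 0, 0], [0.2, -0.7, 0], 0]
    - [[0, 0, 0], [0, -0.4, 0], 0]

```text
t: 18.1
tool_pos: [0.561, -0.119, 0.4729]
tool_rot: [-1.265, 1.174, 1.277]
contact_force: [-1.0, 0.1, -1.7]
opening: 0.0131
```

```bash
python3 st.py .5615 -.1375 .315 95.1
```

```text
t 18.1 tcp [ 0.561  -0.119   0.4729] grasp [ 0.5597 -0.1188  0.3179] jaw 94.78 f [-1.   0.1 -1.7] op 0.0131
turn units [-0.01 -0.08  0.06] shift units [ 0.02 -0.93 -0.15]
```

Emit:
carry_out:
  increments:
    - [[0, -0.08, 0.06], [0, -0.5, -0.5], 0]
    - [[0, 0, 0], [0, -0.4, -0.8], 0]
    - [[0, 0, 0], [0, 0, -0.8], 0]
    - [[0, 0, 0], [0, 0, -0.4], 0]
    - [[0, 0, 0], [0, 0, 0], 0]

```text
t: 18.6
tool_pos: [0.5599, -0.1384, 0.4159]
tool_rot: [-1.27, 1.166, 1.279]
contact_force: [0.3, 0.1, -1.5]
opening: 0.0133
```

```bash
python3 st.py .5615 -.1375 .229 95.1
python3 - <<'E'
from m import *
im,d=get_image("scene"); np.savez('scene5.npz',im=im,d=d); c=(258,245)
a=cv2.resize(im[c[1]-60:c[1]+60,c[0]-50:c[0]+50],(400,480),interpolation=2)
im,d=get_image("top"); np.savez('top5.npz',im=im,d=d); c=(410,240)
b=cv2.resize(im[c[1]-60:c[1]+60,c[0]-50:c[0]+50],(400,480),interpolation=2)
cv2.imwrite('pics/g5.png',np.hstack([a,b]))
E
```

```text
t 18.6 tcp [ 0.5599 -0.1384  0.4159] grasp [ 0.5593 -0.1379  0.2609] jaw 95.11 f [ 0.3  0.1 -1.5] op 0.0133
turn units [-0.03 -0.04 -0.  ] shift units [ 0.08  0.05 -1.6 ]
```

View pics/g5.png

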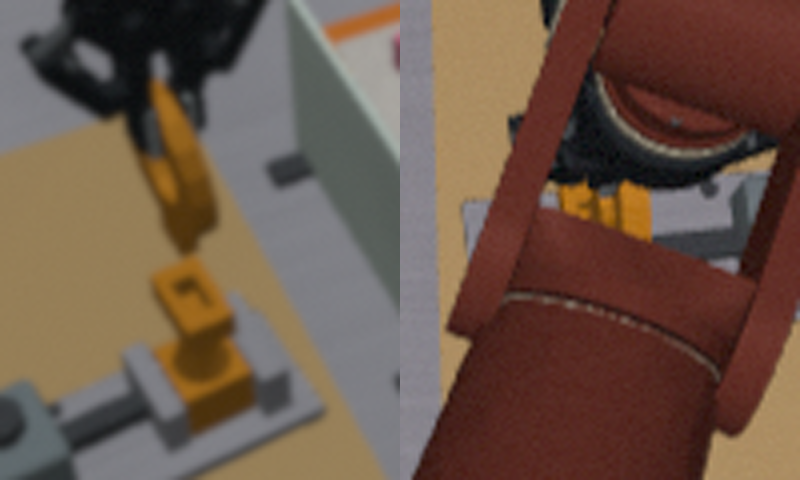

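```bash
cat > fit.py <<'E'
from m import *
from scipy.optimize import minimize
def ringpts(s=.0012):
    g=np.mgrid[-.045:.0451:s,.0:.1145:s].reshape(2,-1).T
    rr=np.hypot(g[:,0],g[:,1]-.069)
    k=((rr<.045)&(rr>.023))|((abs(g[:,0])<.012)&(g[:,1]<.03))
    k2=((abs(g[:,0])<.012)&(g[:,1]<.024)); o=[]
    for y in np.linspace(-1,1,7):
        t=np.where(k2[k],.006,.007); o.append(np.c_[g[k][:,0],y*t,g[k][:,1]])
    return np.vstack(o)
RP=ringpts()
def boxpts(x,y,z0,z1,n=40):
    return np.stack(np.meshgrid(np.linspace(-x,x,n),np.linspace(-y,y,n),np.linspace(z0,z1,n//2)),-1).reshape(-1,3)
U=4
def mask(n,P,roi):
    x0,y0,x1,y1=roi; q=proj(n,P); u=np.round((q-[x0,y0]+.5)*U-.5).astype(int)
    m=np.zeros(((y1-y0)*U,(x1-x0)*U),np.uint8); k=(u>=0).all(1)&(u[:,0]<m.shape[1])&(u[:,1]<m.shape[0]); m[u[k,1],u[k,0]]=1
    return cv2.morphologyEx(m,cv2.MORPH_CLOSE,np.ones((5,5),np.uint8))
def amber(im):
    h=cv2.cvtColor(im,cv2.COLOR_BGR2HSV); return (h[...,0]>8)&(h[...,0]<28)&(h[...,1]>150)
def soft(n,P,roi):
    m=mask(n,P,roi).astype(np.float32); return m.reshape(roi[3]-roi[1],U,roi[2]-roi[0],U).mean((1,3))
def fit(n,im,P,roi,p0,pose,ign,scale):
    a=amber(im)[roi[1]:roi[3],roi[0]:roi[2]].astype(float); ig=ign[roi[1]:roi[3],roi[0]:roi[2]]
    f=lambda p:np.abs(soft(n,pose(P,p),roi)-a)[~ig].sum()
    r=minimize(f,p0,method='Nelder-Mead',options=dict(initial_simplex=np.vstack([p0]+[np.array(p0)+np.eye(len(p0))[i]*scale[i] for i in range(len(p0))]),xatol=1e-4,maxiter=300))
    return r.x,r.fun,a.sum()
E
cat > runfit.py <<'E'
from fit import *
import sys
# stem cap
def pose3(P,p): return R.from_euler('z',p[2]).apply(P)+[p[0],p[1],0]
capP=np.vstack([boxpts(.025,.015,.096,.116),boxpts(.023,.023,.012,.052)])
for n in("scene","top"):
    z=np.load(n+'2.npz'); im,d=z['im'],z['d']; Pc=cloud(n,d)
    c=proj(n,np.array([.5615,-.1375,.08])).astype(int); roi=(c[0]-32,c[1]-32,c[0]+32,c[1]+32)
    ign=(Pc[...,2]>.05)&(Pc[...,2]<.096)&amber(im)   # column
    ign=cv2.dilate(ign.astype(np.uint8),np.ones((3,3)))>0
    # drop dark slot pixels: treat non-amber inside cap as ignore
    ign|=(~amber(im))&(Pc[...,2]>.098)
    ign|=(Pc[...,2]>.047)&(Pc[...,2]<.056)&~amber(im) # jaws hiding
    r=fit(n,im,capP,roi,[.5615,-.1375,.09],pose3,ign,[.004,.004,.05]); print('stem',n,np.round(r[0],4),'yawdeg',np.degrees(r[0][2]).round(2),r[1:])
E
python3 runfit.py
cat > ringfit.py <<'E'
from fit import *
def ringfit(f,n='scene',tcpz=None,o=None):
    z=np.load(f); im,d=z['im'],z['d']
    M=R.from_rotvec(o['tool_rot']).as_matrix(); fz=tcpz-.2605; yaw=np.arctan2(M[1,2],M[0,2])-np.pi/2
    c=proj(n,np.array([o['tool_pos'][0],o['tool_pos'][1],fz+.05])).astype(int); roi=(c[0]-40,c[1]-45,c[0]+40,c[1]+40)
    Pc=cloud(n,d); hv=im.max(2)
    ign=(hv<75)|(Pc[...,2]>fz+.085)|((Pc[...,2]<.118)&amber(im)); ign=cv2.dilate(ign.astype(np.uint8),np.ones((3,3)))>0
    def pose(P,p): # p x,y,yaw,pitch(about ring y, at grip)
        return R.from_euler('z',p[2]).apply(R.from_euler('y',p[3]).apply(P-[0,0,.103]))+[p[0],p[1],fz+.103]
    r=fit(n,im,RP,roi,[o['tool_pos'][0],o['tool_pos'][1],yaw,0.],pose,ign,[.004,.004,.04,.04])
    foot=pose(np.zeros((1,3)),r[0])[0]
    print('ring',n,'p',np.round(r[0],4),'yaw',np.degrees(r[0][2]).round(2),'tool yaw',np.degrees(yaw).round(2),'pitch',np.degrees(r[0][3]).round(2),'foot',foot.round(4),r[1:])
    x0,y0,x1,y1=roi; m=mask(n,pose(RP,r[0]),roi); v=cv2.resize(im[y0:y1,x0:x1],None,fx=4,fy=4,interpolation=2)
    cs,_=cv2.findContours(m,cv2.RETR_LIST,cv2.CHAIN_APPROX_NONE); cv2.drawContours(v,cs,-1,(0,255,0),1)
    g=np.zeros_like(v); g[np.kron(ign[y0:y1,x0:x1],np.ones((4,4)))>0]=(80,0,80); v=np.hstack([v,cv2.add(v,g)]); return v,r
if __name__=='__main__':
    import sys
    o=get_obs(); v,_=ringfit(sys.argv[1],sys.argv[3],o['tool_pos'][2],o); cv2.imwrite(sys.argv[2],v)
E
python3 ringfit.py scene5.npz pics/f5.png scene
```

```text
stem scene [ 0.5604 -0.1379  0.0809] yawdeg 4.63 (np.float64(73.75), np.float64(640.0))
stem top [ 0.5602 -0.1386  0.1391] yawdeg 7.97 (np.float64(28.0625), np.float64(533.0))
ring scene p [ 0.5508 -0.1371  0.0574 -0.0549] yaw 3.29 tool yaw 5.12 pitch -3.15 foot [ 0.5565 -0.1368  0.1574] (np.float64(12.125), np.float64(724.0))
```

View pics/f5.png

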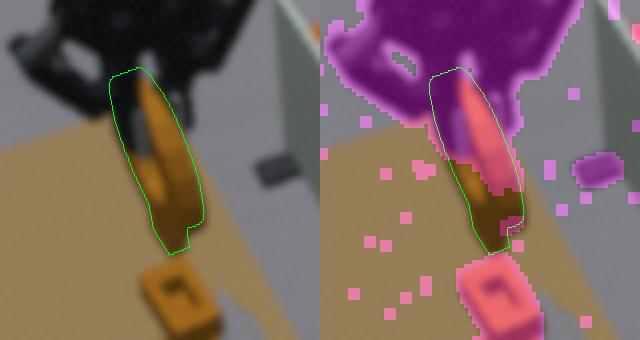

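```bash
sed -i "s/ign=(hv<75)|(Pc\[...,2\]>fz+.085)|/ign=((hv<95)\&~amber(im))|(Pc[...,2]>fz+.115)|/" ringfit.py; python3 ringfit.py scene5.npz pics/f5b.png scene; python3 - <<'E'
from fit import *
import ringfit as rf
# pitch scan
o=get_obs(); z=np.load('scene5.npz'); im,d=z['im'],z['d']; n='scene'; fz=o['tool_pos'][2]-.2605
c=proj(n,np.array([.56,-.138,fz+.05])).astype(int); roi=(c[0]-40,c[1]-45,c[0]+40,c[1]+40); Pc=cloud(n,d)
ign=((im.max(2)<95)&~amber(im))|(Pc[...,2]>fz+.115)|((Pc[...,2]<.118)&amber(im)); ign=cv2.dilate(ign.astype(np.uint8),np.ones((3,3)))>0
for pit in(-.05,-.025,0,.01,.025,.05):
  for yaw in (.06,.089):
    pose=lambda P,p:R.from_euler('z',yaw).apply(R.from_euler('y',pit).apply(P-[0,0,.103]))+[p[0],p[1],fz+.103]
    r=fit(n,im,RP,roi,[.558,-.137],pose,ign,[.004,.004]); print(pit,yaw,r[0].round(4),round(r[1],1),'foot',pose(np.zeros((1,3)),r[0])[0].round(4))
E
```

```text
ring scene p [ 0.5614 -0.1376  0.0258  0.0571] yaw 1.48 tool yaw 5.12 pitch 3.27 foot [ 0.5555 -0.1378  0.1574] (np.float64(17.5), np.float64(724.0))
-0.05 0.06 [ 0.5511 -0.1374] 16.1 foot [ 0.5563 -0.137   0.1573]
-0.05 0.089 [ 0.55   -0.1375] 24.6 foot [ 0.5552 -0.137   0.1573]
-0.025 0.06 [ 0.5525 -0.1375] 17.8 foot [ 0.5551 -0.1374  0.1572]
-0.025 0.089 [ 0.551  -0.1375] 26.6 foot [ 0.5536 -0.1372  0.1572]
0 0.06 [ 0.5545 -0.1373] 19.9 foot [ 0.5545 -0.1373  0.1572]
0 0.089 [ 0.5528 -0.1376] 29.8 foot [ 0.5528 -0.1376  0.1572]
0.01 0.06 [ 0.5556 -0.1376] 20.3 foot [ 0.5545 -0.1377  0.1572]
0.01 0.089 [ 0.5528 -0.1375] 30.9 foot [ 0.5518 -0.1376  0.1572]
0.025 0.06 [ 0.5561 -0.1376] 21.7 foot [ 0.5536 -0.1377  0.1572]
0.025 0.089 [ 0.5528 -0.1374] 32.6 foot [ 0.5502 -0.1376  0.1572]
0.05 0.06 [ 0.5582 -0.1378] 24.1 foot [ 0.553  -0.1381  0.1573]
0.05 0.089 [ 0.5565 -0.1374] 36.8 foot [ 0.5514 -0.1378  0.1573]
```

View pics/f5b.png

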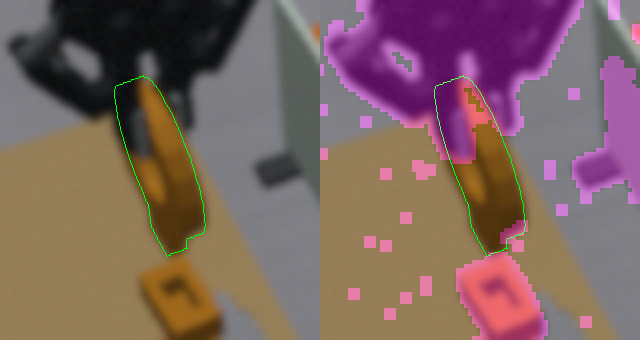

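```bash
python3 - <<'E'
from fit import *
def pose(P,p): return R.from_euler('z',p[2]).apply(P)+[p[0],p[1],.012]
for f,n in(('scene3.npz','scene'),('scene2.npz','scene'),('scene1.npz','scene'),('top1.npz','top')):
    z=np.load(f); im,d=z['im'],z['d']; Pc=cloud(n,d)
    c=proj(n,np.array([.503,.167,.07])).astype(int); roi=(c[0]-35,c[1]-40,c[0]+35,c[1]+40)
    ign=(Pc[...,2]<.042)|((im.max(2)<95)&~amber(im))
    ign&=Pc[...,2]<.15
    # ignore wooden block area only (orange-ish), keep mat as background
    blk=(abs(Pc[...,2]-.03)<.012)|((Pc[...,2]<.042)&amber(im)); ign=cv2.dilate(blk.astype(np.uint8),np.ones((3,3)))>0
    # keep only model tongue above block
    P=RP[RP[:,2]>.03]
    for yaw0 in(.14,):
        r=fit(n,im,P,roi,[.503,.167,yaw0],pose,ign,[.004,.004,.05]); print(f,r[0].round(4),np.degrees(r[0][2]).round(2),r[1:])
# stem foot/other things: top5 & plane fits of held ring face
z=np.load('scene5.npz'); im,d=z['im'],z['d']; P=cloud('scene',d); a=amber(im)
k=a&(P[...,2]>.165)&(P[...,2]<.25)&(abs(P[...,0]-.56)<.06)&(abs(P[...,1]+.14)<.04); Q=P[k]; print(len(Q),Q.min(0).round(4),Q.max(0).round(4))
lo=Q[Q[:,2]<.178]; print('tongue',lo.mean(0).round(4),lo.min(0).round(4),lo.max(0).round(4))
from numpy.linalg import svd
s=Q-np.median(Q,0)
for _ in range(10):
    c=s.mean(0); u,w,v=svd(s-c); dd=(s-c)@v[2]; s=s[abs(dd)<max(.0015,np.percentile(abs(dd),85))]
    if len(s)<60: break
print('plane n',v[2].round(3),'yaw',np.degrees(np.arctan2(-v[2][0],v[2][1])),len(s))
E
```

```text
scene3.npz [0.5068 0.1663 0.0304] 1.74 (np.float64(87.375), np.float64(503.0))
scene2.npz [0.507  0.1663 0.0302] 1.73 (np.float64(82.25), np.float64(549.0))
scene1.npz [0.5068 0.1665 0.0205] 1.18 (np.float64(86.0), np.float64(547.0))
top1.npz [0.4983 0.1677 0.1752] 10.04 (np.float64(5.9375), np.float64(375.0))
259 [ 0.5298 -0.1498  0.1658] [ 0.6034 -0.1282  0.2499]
tongue [ 0.563  -0.1419  0.1698] [ 0.5509 -0.1442  0.1658] [ 0.5695 -0.1342  0.1768]
plane n [ 0.085 -0.996 -0.01 ] yaw -175.10947358731948 141
```

Emit:
carry_out:
  increments:
    - [[0, -0.1, 0], [0.15, 0, -0.3], 0]
    - [[0, 0, 0], [0, 0, -0.4], 0]
    - [[0, 0, 0], [0, 0, 0], 0]

```text
t: 19.0
tool_pos: [0.564, -0.1377, 0.4048]
tool_rot: [-1.281, 1.155, 1.267]
contact_force: [0.4, -0.1, -2.1]
opening: 0.0133
```

```bash
cat > meas.py <<'E'
from fit import *
import sys
k=sys.argv[1]; o=get_obs(); M=R.from_rotvec(o['tool_rot']).as_matrix()
im,d=get_image('scene'); np.savez(f'scene{k}.npz',im=im,d=d); P=cloud('scene',d); a=amber(im); fz=o['tool_pos'][2]-.2605; print('foot z kin',fz)
Q=P[a&(P[...,2]>fz+.006)&(P[...,2]<fz+.11)&(abs(P[...,0]-.56)<.06)&(abs(P[...,1]+.14)<.03)]
print('ring x',Q[:,0].min().round(4),np.percentile(Q[:,0],[1,99]).round(4),Q[:,0].max().round(4))
lo=Q[Q[:,2]<fz+.02]; print('tongue',len(lo),np.percentile(lo,[2,98],axis=0).round(4).tolist(),'minz',P[a&(P[...,2]>.118)&(abs(P[...,0]-.56)<.06)&(abs(P[...,1]+.14)<.03)][:,2].min())
s=Q
for _ in range(10):
    c=s.mean(0); u,w,v=np.linalg.svd(s-c); dd=(s-c)@v[2]; s=s[abs(dd)<max(.0015,np.percentile(abs(dd),85))]
    if len(s)<60: break
n=v[2]*-np.sign(v[2][1]); print('face yaw',np.degrees(np.arctan2(n[0],-n[1])).round(2),'nz',n[2].round(3),'c',c.round(4))
cap=P[a&(P[...,2]>.108)&(P[...,2]<.118)&(abs(P[...,0]-.56)<.05)&(abs(P[...,1]+.14)<.04)]; print('cap',len(cap),cap.min(0).round(4),cap.max(0).round(4),rect(cap))
c=(258,250); v=cv2.resize(im[c[1]-40:c[1]+40,c[0]-45:c[0]+45],(720,640)[:2],interpolation=2); v=cv2.resize(v,(675,600)); cv2.imwrite(f'pics/m{k}.png',v)
E
python3 st.py .5615 -.1375 .229 95.1; python3 meas.py 6; python3 ringfit.py scene6.npz pics/f6.png scene
```

```text
t 19.0 tcp [ 0.564  -0.1377  0.4048] grasp [ 0.5659 -0.1375  0.2498] jaw 95.21 f [ 0.4 -0.1 -2.1] op 0.0133
turn units [-0.01  0.13 -0.02] shift units [-0.12  0.01 -1.04]
foot z kin 0.14425635960627048
ring x 0.5399 [0.5432 0.61  ] 0.6108
tongue 17 [[0.5589, -0.1437, 0.1505], [0.5772, -0.1342, 0.1605]] minz 0.11801560842270631
face yaw 4.79 nz 0.006 c [ 0.5815 -0.1426  0.2024]
cap 176 [ 0.5372 -0.1552  0.1081] [ 0.5915 -0.1233  0.118 ] (array([ 563.9, -138.5]), array([53.4, 31. ]), 4.3)
ring scene p [ 0.5643 -0.1367  0.0349  0.0288] yaw 2.0 tool yaw 5.2 pitch 1.65 foot [ 0.5614 -0.1368  0.145 ] (np.float64(16.1875), np.float64(800.0))
```

View pics/m6.png

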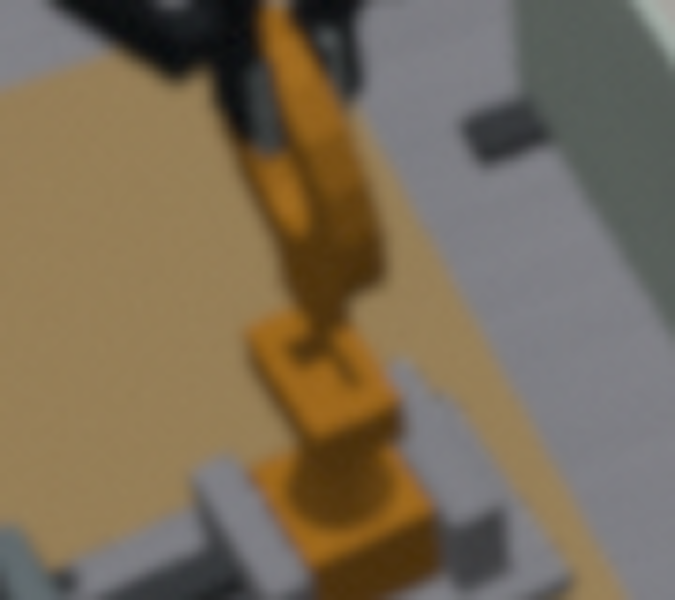

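Emit:
carry_out:
  increments:
    - [[0, 0.06, 0], [0, -0.05, -0.3], 0]
    - [[0, 0, 0], [0, 0, -0.3], 0]
    - [[0, 0, 0], [0, 0, 0], 0]
    - [[0, 0, 0], [0, 0, 0], 0]

```text
t: 19.45
tool_pos: [0.5642, -0.1389, 0.3931]
tool_rot: [-1.28, 1.159, 1.27]
contact_force: [0.5, 0.3, -1.2]
opening: 0.0133
```

```bash
python3 st.py .5615 -.1385 .2315 95.0; python3 meas.py 7; python3 st.py .5615 -.1385 .2315 95.0
```

```text
t 19.45 tcp [ 0.5642 -0.1389  0.3931] grasp [ 0.5655 -0.1388  0.2381] jaw 95.21 f [ 0.5  0.3 -1.2] op 0.0133
turn units [-0.    0.08 -0.04] shift units [-0.14  0.02 -0.33]
foot z kin 0.13263554381690418
ring x 0.5344 [0.5422 0.609 ] 0.6101
tongue 18 [[0.5569, -0.1455, 0.1395], [0.5779, -0.1332, 0.1509]] minz 0.11809233293043819
face yaw 4.98 nz 0.021 c [ 0.5794 -0.1439  0.1867]
cap 160 [ 0.5382 -0.1551  0.108 ] [ 0.5907 -0.1231  0.118 ] (array([ 564.1, -138.4]), array([53. , 29.7]), 5.6)
t 19.5 tcp [ 0.5642 -0.1388  0.3931] grasp [ 0.5655 -0.1388  0.2381] jaw 95.21 f [-0.8  0.5 -1.7] op 0.0132
turn units [-0.01  0.08 -0.04] shift units [-0.14  0.02 -0.33]
```

View pics/m7.png

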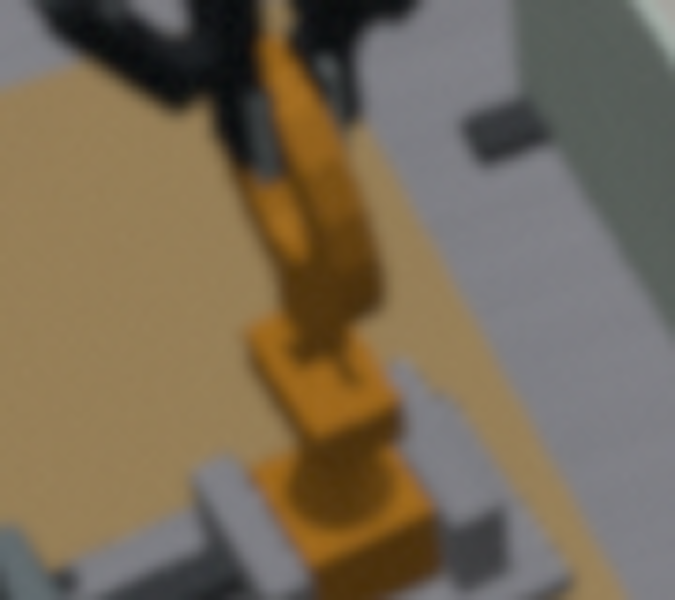

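Emit:
carry_out:
  increments:
    - [[0, 0.02, -0.02], [0, 0, -0.3], 0]
    - [[0, 0, 0], [0, 0, 0], 0]
    - [[0, 0, 0], [0, 0, 0], 0]

```text
t: 19.8
tool_pos: [0.5643, -0.1389, 0.3869]
tool_rot: [-1.277, 1.161, 1.269]
contact_force: [0.2, -0.3, -1.8]
opening: 0.0132
```

```bash
python3 st.py .5615 -.1385 .2315 95.0; python3 meas.py 8; python3 - <<'E'
from fit import *
n='scene'; z=np.load('scene8.npz'); im,d=z['im'],z['d']; o=get_obs(); fz=o['tool_pos'][2]-.2605; Pc=cloud(n,d)
c=proj(n,np.array([.56,-.138,.13])).astype(int); roi=(c[0]-40,c[1]-60,c[0]+40,c[1]+30)
ST=np.vstack([boxpts(.025,.015,.096,.116),boxpts(.023,.023,.012,.052)])
# joint model: ring + stem; fit all with yaw fixed 5deg
ign=((im.max(2)<95)&~amber(im))|(Pc[...,2]>fz+.105); ign=cv2.dilate(ign.astype(np.uint8),np.ones((3,3)))>0
vv,uu=np.mgrid[:480,:640]; ign|=vv>proj(n,np.array([.575,-.138,.096]))[1]
r0=R.from_euler('z',np.radians(5))
def mk(p): return np.vstack([r0.apply(RP)+[p[0],p[1],fz],r0.apply(ST)+[p[2],p[3],0]])
pose=lambda P,p:mk(p)
for f in (0,.002,-.002):
    fz+=f
    r=fit(n,im,RP,roi,[.56,-.138,.5604,-.138],pose,ign,[.004,.004,.004,.004]); print(fz,r[0].round(4),r[1:])
    if f==0:
        v=cv2.resize(im[roi[1]:roi[3],roi[0]:roi[2]],None,fx=6,fy=6,interpolation=2)
        def poly(C,col): 
            q=((proj(n,C)-[roi[0],roi[1]]+.5)*6).round().astype(np.int32); cv2.polylines(v,[q],True,col,1)
        sq=lambda a,b,zz:r0.apply(np.array([[a,b,0],[-a,b,0],[-a,-b,0],[a,-b,0]]))+[0,0,zz]
        poly(sq(.013,.007,.116)+[r[0][2],r[0][3],0],(255,0,0)); poly(sq(.012,.006,fz)+[r[0][0],r[0][1],0],(0,255,0)); poly(sq(.025,.015,.116)+[r[0][2],r[0][3],0],(255,255,0))
        cv2.imwrite('pics/o8.png',v)
    fz-=f
E
```

```text
t 19.8 tcp [ 0.5643 -0.1389  0.3869] grasp [ 0.5653 -0.1389  0.2319] jaw 95.08 f [ 0.2 -0.3 -1.8] op 0.0132
turn units [-0.    0.06 -0.01] shift units [-0.14  0.02 -0.02]
foot z kin 0.1264019096882249
ring x 0.5349 [0.5417 0.6087] 0.61
tongue 19 [[0.5536, -0.1455, 0.1328], [0.5767, -0.1358, 0.1452]] minz 0.11817751547627386
face yaw 4.98 nz 0.014 c [ 0.5806 -0.1439  0.1825]
cap 154 [ 0.5385 -0.1546  0.1081] [ 0.591  -0.1233  0.118 ] (array([ 564.3, -138.3]), array([52.6, 30.6]), 3.6)
0.12617605595737152 [ 0.5604 -0.1389  0.5633 -0.1379] (np.float64(38.75), np.float64(902.0))
0.12817605595737153 [ 0.5606 -0.1393  0.5631 -0.1378] (np.float64(39.0), np.float64(902.0))
0.12417605595737152 [ 0.5585 -0.1383  0.5633 -0.1379] (np.float64(37.875), np.float64(902.0))
```

View pics/o8.png

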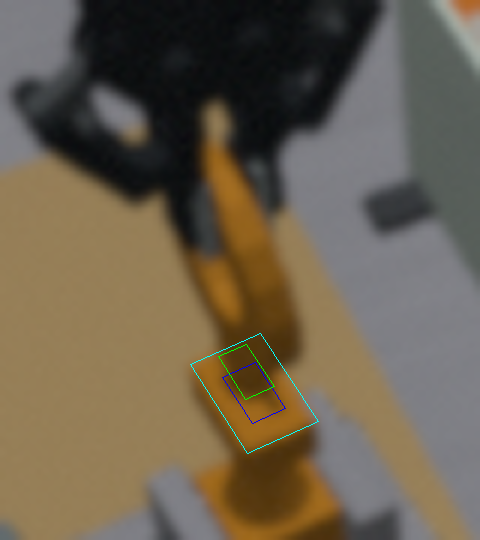

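```bash
python3 - <<'E'
from fit import *
for n in('scene','top'):
    z=np.load(n+'2.npz'); im,d=z['im'],z['d']; P=cloud(n,d)
    k=(P[...,2]>.110)&(P[...,2]<.125)&(abs(P[...,0]-.56)<.05)&(abs(P[...,1]+.14)<.04)
    uv=np.argwhere(k)[:,::-1].astype(float)
    X=np.array([atz(n,p,.116) for p in uv]); print(n,len(X),rect(X),X[:,:2].mean(0).round(4))
    # cap-only silhouette fit w/ full mask, yaw 5deg: use convex hull of cap incl. sides -> compare top-face mask softly
    c=proj(n,np.array([.56,-.138,.116])).astype(int); roi=(c[0]-25,c[1]-25,c[0]+25,c[1]+25)
    kk=cv2.morphologyEx(k.astype(np.uint8),cv2.MORPH_CLOSE,np.ones((7,7),np.uint8))[roi[1]:roi[3],roi[0]:roi[2]].astype(float)
    T=boxpts(.025,.015,.1155,.116,60)
    from scipy.optimize import minimize
    f=lambda p:np.abs(soft(n,R.from_euler('z',.087).apply(T)+[p[0],p[1],0],roi)-kk).sum()
    r=minimize(f,[.561,-.138],method='Nelder-Mead',options=dict(initial_simplex=[[.561,-.138],[.565,-.138],[.561,-.134]])); print('topface',r.x.round(4),r.fun,kk.sum())
    if n=='scene': # crop with outline
        v=cv2.resize(im[roi[1]:roi[3],roi[0]:roi[2]],None,fx=12,fy=12,interpolation=2)
        C=R.from_euler('z',.087).apply(np.array([[.025,.015,0],[-.025,.015,0],[-.025,-.015,0],[.025,-.015,0]]))+[r.x[0],r.x[1],.116]
        S=R.from_euler('z',.087).apply(np.array([[.013,.007,0],[-.013,.007,0],[-.013,-.007,0],[.013,-.007,0]]))+[r.x[0],r.x[1],.116]
        for A in(C,S): cv2.polylines(v,[((proj(n,A)-[roi[0],roi[1]]+.5)*12).round().astype(np.int32)],True,(255,255,0),1)
        im8=np.load('scene8.npz')['im']; w=cv2.resize(im8[roi[1]-25:roi[3]-0,roi[0]-12:roi[2]+13],None,fx=8,fy=8,interpolation=2)
        for A in(C,S): cv2.polylines(w,[((proj(n,A)-[roi[0]-12,roi[1]-25]+.5)*8).round().astype(np.int32)],True,(255,255,0),1)
        cv2.imwrite('pics/cap.png',v); cv2.imwrite('pics/t8.png',w)
E
```

```text
scene 209 (array([ 565.9, -139.1]), array([53.7, 31.8]), 4.5) [ 0.5661 -0.1388]
topface [ 0.5656 -0.1385] 22.125 252.0
top 244 (array([ 557.8, -137.3]), array([50.5, 30.7]), 6.0) [ 0.558 -0.137]
topface [ 0.5578 -0.1371] 17.25 326.0
```

View pics/cap.png

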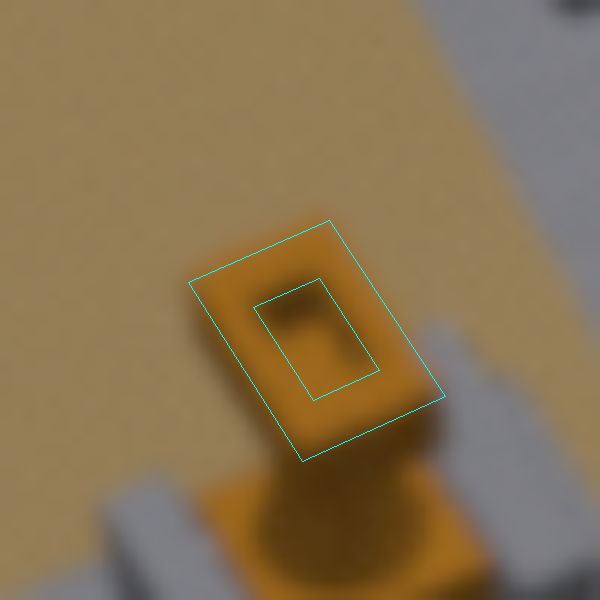

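View pics/t8.png

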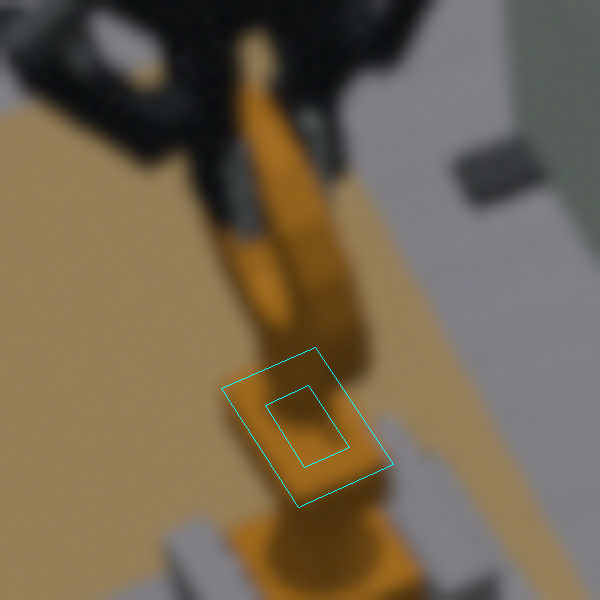

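Emit:
carry_out:
  increments:
    - [[0, 0, 0], [0.1, 0.02, 0], 0]
    - [[0, 0, 0], [0, 0, 0], 0]
    - [[0, 0, 0], [0, 0, 0], 0]

```text
t: 20.15
tool_pos: [0.5664, -0.1384, 0.387]
tool_rot: [-1.277, 1.161, 1.269]
contact_force: [-0.6, 0.2, -1.1]
opening: 0.0132
```

```bash
python3 st.py .5615 -.1385 .2315 95.0; python3 meas.py 9; python3 - <<'E'
from fit import *
n='scene'; z=np.load('scene9.npz'); im,d=z['im'],z['d']; fz=get_obs()['tool_pos'][2]-.2605; Pc=cloud(n,d)
c=proj(n,np.array([.56,-.138,.13])).astype(int); roi=(c[0]-40,c[1]-60,c[0]+40,c[1]+30)
ST=boxpts(.025,.015,.096,.116)
ign=((im.max(2)<95)&~amber(im))|(Pc[...,2]>fz+.105); ign=cv2.dilate(ign.astype(np.uint8),np.ones((3,3)))>0
vv,uu=np.mgrid[:480,:640]; ign|=vv>proj(n,np.array([.575,-.138,.096]))[1]
r0=R.from_euler('z',np.radians(5))
for pit in(-.01,0,.01):
    pose=lambda P,p:np.vstack([r0.apply(R.from_euler('y',pit).apply(RP))+[p[0],p[1],fz],r0.apply(ST)+[p[2],p[3],0]])
    r=fit(n,im,RP,roi,[.562,-.138,.5625,-.138],pose,ign,[.004,.004,.004,.004]); print(pit,r[0].round(4),r[1:])
E
```

```text
t 20.15 tcp [ 0.5664 -0.1384  0.387 ] grasp [ 0.5675 -0.1384  0.232 ] jaw 95.08 f [-0.6  0.2 -1.1] op 0.0132
turn units [-0.    0.07 -0.01] shift units [-0.25 -0.   -0.03]
foot z kin 0.12650224510281366
ring x 0.5381 [0.5433 0.6111] 0.6126
tongue 21 [[0.5588, -0.1455, 0.1329], [0.579, -0.134, 0.1449]] minz 0.11963636719399917
face yaw 4.77 nz 0.016 c [ 0.5823 -0.1435  0.1818]
cap 152 [ 0.539  -0.1554  0.108 ] [ 0.5918 -0.1234  0.118 ] (array([ 564.9, -138.6]), array([52.7, 30.2]), 4.8)
-0.01 [ 0.5599 -0.1381  0.5634 -0.1379] (np.float64(39.6875), np.float64(898.0))
0 [ 0.5599 -0.1381  0.5632 -0.1379] (np.float64(40.125), np.float64(898.0))
0.01 [ 0.5585 -0.1382  0.5638 -0.1376] (np.float64(39.75), np.float64(898.0))
```

View pics/m9.png

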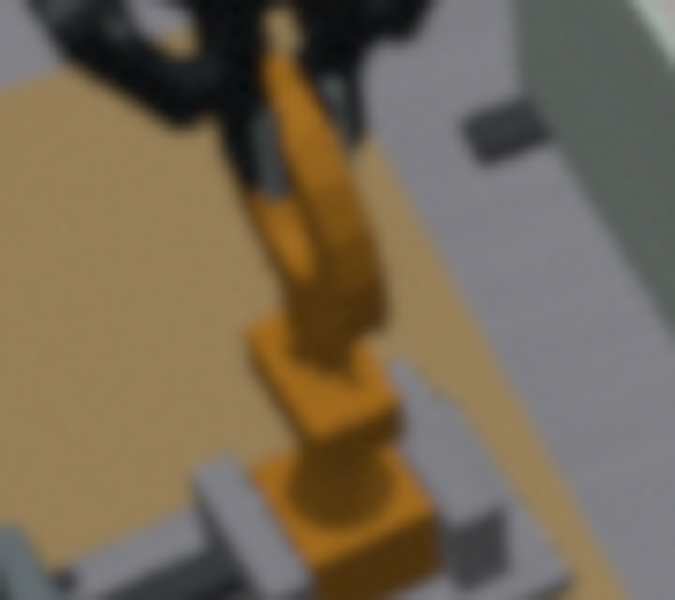

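```bash
python3 - <<'E'
from fit import *
from scipy.optimize import least_squares
z=np.load('scene9.npz'); im,d=z['im'],z['d']; P=cloud('scene',d); a=amber(im); a=cv2.erode(a.astype(np.uint8),np.ones((3,3)))>0
Q=P[a&(P[...,2]>.152)&(P[...,2]<.25)&(abs(P[...,0]-.56)<.07)&(abs(P[...,1]+.14)<.03)]
L=R.from_euler('z',-np.radians(5)).apply(Q-[.565,-.1384,.1265])
k=(L[:,1]>-.005)&(L[:,0]>.01); S=L[k]; print(len(L),len(S)); print(S[:25].round(4))
for zz in(None,.069):
    f=(lambda p:np.hypot(S[:,0]-p[0],S[:,2]-p[1])-.045) if zz is None else (lambda p:np.hypot(S[:,0]-p[0],S[:,2]-zz)-.045)
    r=least_squares(f,[0,.069][:2 if zz is None else 1],loss='soft_l1',f_scale=.001); print(r.x.round(4),np.std(r.fun).round(4))
c=P[(P[...,2]>.11)&(P[...,2]<.119)&(abs(P[...,0]-.565)<.04)&(abs(P[...,1]+.138)<.03)]
print('cap',(R.from_euler('z',-np.radians(5)).apply(c-[.565,-.1384,0]))[:,0].min(),(R.from_euler('z',-np.radians(5)).apply(c-[.565,-.1384,0]))[:,0].max(),np.median(c[:,2]))
E
```

```text
281 108
[[ 0.0109  0.0011  0.1139]
 [ 0.0115  0.0005  0.1117]
 [ 0.0115  0.0027  0.1104]
 [ 0.0127  0.0044  0.1106]
 [ 0.0134 -0.0026  0.1121]
 [ 0.0122 -0.      0.1095]
 [ 0.0145  0.0013  0.111 ]
 [ 0.0163  0.0028  0.1119]
 [ 0.0162 -0.004   0.1125]
 [ 0.0149 -0.0014  0.1098]
 [ 0.0165  0.0002  0.1104]
 [ 0.0148  0.0031  0.1071]
 [ 0.0159 -0.0042  0.1093]
 [ 0.0192 -0.0032  0.1119]
 [ 0.0188 -0.0009  0.1102]
 [ 0.0199  0.0009  0.1102]
 [ 0.0201  0.003   0.1092]
 [ 0.0194 -0.0036  0.1091]
 [ 0.0209 -0.0019  0.1096]
 [ 0.0205  0.0004  0.1079]
 [ 0.0204  0.0026  0.1066]
 [ 0.0208 -0.0044  0.1078]
 [ 0.0215 -0.0025  0.1074]
 [ 0.0215 -0.0003  0.1062]
 [ 0.023   0.0013  0.1067]]
[-0.0003  0.0683] 0.0025
[-0.0007] 0.0025
cap -0.02645959197995855 0.02626427847682378 0.11495715878498003
```

```bash
python3 st.py; python3 -c "
from station import *
print(get_obs()['dq'].round(4)); print(finish_job()); print(get_obs()['tool_pos'])"
```

```text
t 20.2 tcp [ 0.5665 -0.1385  0.387 ] grasp [ 0.5675 -0.1384  0.232 ] jaw 95.08 f [-0.2  0.  -1.9] op 0.0133
[-0.0021 -0.0023  0.0002 -0.0005  0.0008 -0.0006]
the job is handed in; nothing more can be done
None
the job is handed in; nothing more can be done
```

I clamped the stem, carried the ring over the screen and handed the job in at 20.2 s. The arm was holding the ring still over the stem. No verdict was reported.

**Clamp:** I turned the crank from about 0.24 to about 2.5 rad, pushed on to roughly 25 N at the grip, and let go. Firm clamping takes 8 to 12 N. Afterwards the picture showed the foot between both jaws, the stem shifted about 4 mm, and the crank still at about 2.5 rad. I did not push the crank again to check that it held.

**Ring:** I took it by the top rim out of its wooden block and crossed with its foot about 60 mm above the screen's top edge. The force readings stayed below 3 N while I carried it.

**Last checks:**

| Check | Result |
|---|---|
| Tongue above stem top (from arm position) | about 10.5 mm |
| Ring yaw (camera depth) | 4.8° |
| Stem yaw (camera depth) | 4.8° |
| Centring along the slot (camera depth) | within about 0.5 mm |
| Centring across the slot (camera depth) | within about 1 mm |
| Joint speeds at hand-in | about zero |
| Finger opening on the ring | 13.3 mm |

**What disagreed:**
- An outline fit put the ring about 3 mm short along the slot. I did not use it, because it barely changed when I moved the ring 2 mm.
- The two cameras differ by about 6 to 8 mm in absolute x. I therefore aligned the ring and stem within the scene camera only. The arm hid most of the view from the top camera at the end.
- The final tool tilt was about 0.4°, nearly the same as when I gripped the ring.

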